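# Free the seized transit pin and open the change-parts drawer

## Robot

A 6-joint arm with a two-finger parallel gripper is mounted at the origin on a cart in front of the work surface, level with it; the furniture and walls round the work are solid. World frame = base frame: x ahead of the robot, y to its left, z up, the work surface at z = 0. Lengths are in mm, angles in degrees, forces in N, time in s.
With the tool pointing down it reaches from about 350 to 975 mm from the base axis. Payload 7.1 kg.
Tool frame: the origin (TCP) lies at the very end of the fingers, on their centre line; the grasp point (between the pads) lies 19 mm behind it; z points along the fingers, y is the direction in which the jaws open and shut (so a half turn about z gives the same grasp; the last joint's range is limited). The gripper opens to 88 mm and grips with 3 to 60 N. Pads are 20 mm wide; open, the fingers measure 115 mm over their backs; the gripper's body (75 mm by 178 mm) begins 61 mm behind the grasp point.
Start: joints at [75.688, 24.242, 93.386, -0, 62.372, -1.089], TCP at [142.941, 608.418, 222.675] pointing down, gripper open.
Joint ranges: [-172.04, 172.04], [-51.8, 120.97], [4.93, 147.93], [-75.15, 255.16], [6.16, 154.13], [-145.62, 145.62]. Speed limits (degrees/s): [136.94, 136.94, 172.46, 180, 180, 180].

## Interface

Orientations are given as [roll, pitch, yaw] about the fixed x, y, z axes, in that order (R = Rz(yaw) Ry(pitch) Rx(roll)).
In Python, from station import r gives the robot as it stands.
- The arm moves only by the tool carry_out, never from a script. Its arguments are lists of equal length, an entry for each row: "delta_pos": the shift along the tool's x, y, z in cm, a list of three; "turn": the turn, a rotation vector about the tool's x, y, z in degrees, a list of three; "claw": the gripper command: -1 is fully open, 1 is shut, values between are in proportion. In form: {"delta_pos": [[dx, dy, dz], ...], "turn": [[ax, ay, az], ...], "claw": [claw, ...]}. A call has 1 to 5 rows; each row shifts and turns the commanded pose from where the row before left it, along the tool's axes as they then stand; what a row does not reach is not made up. A row lasts 1/10 s, in which the tool goes at most 50 mm and 8.59 degrees, less where a joint would pass 70% of its speed; a pose out of reach is approached as far as the arm can. A call is refused whole if a number of a shift passes 5 or a number of a turn 8.59, either way. A call with a gripper value outside its range is refused whole. The fingers move at their own pace and stop on an object; "grip_force" is the grip in N (left out, the last holds). Time passes only in rows, so rows that do not move let the fingers close. It gives the time, the measured TCP pose, the force and the opening at its end, in the units of the state.
- r.observe(): the state, without advancing time (a new reading comes with each control period).
- r.capture(name): name is "scene" or "top" or "wrist"; returns a dict with "pixels" (384x512x3 uint8, red, green, blue), "range_z" (384x512 float32, mm along the optical axis (not along the pixel's ray), 0 where there is no reading), "mtx" (3x3 intrinsics, pixels), "T" (4x4, takes a point from camera to world coordinates); the wrist camera has in their place "hand_eye" (4x4, takes a point from camera to tool coordinates, whose origin is the TCP and whose axes are the flange's). Camera axes: x right, y down, z forward; pixel columns grow to the right and rows downward; lengths in mm; the calibration is good to about 2 mm. A picture is of the moment at which its call begins: read the wrist's pose just before it.
- r.close_job(): hands the job in, once; it reports no verdict.
Trained networks look in the newest picture that a camera, given by its name, has taken for a name from the list of things; names that differ only in an ending like _2 or _b are one class to them, and where a whole thing is asked for, a point or a joint stands for the part that bears it (a point fixed in the world has none). Each returns a list of dicts, best first, with "confidence" (0 to 1); they miss things now and then, are a little off and sometimes report something else, mostly with a low value. They report only what shows in the picture. A call takes as long as a camera call.
- r.regions_of(thing, camera): "mask" (384x512 bool, what is visible of it).
- r.place_of(thing, camera): "at" ([x, y, z] in mm, in world coordinates, good to about 4 mm: a listed point, or the origin of a listed thing).
The state is a dict: "time_s": time; "qpos": joint angles; "qvel": joint speeds; "effort": joint torques, N m; "position": TCP position; "ee_rot": TCP orientation; "force": force on the tool from outside, world axes, zero at the start; "moment": the same for the moment, N m; "grip_width": finger opening in mm.
Only numpy, scipy, OpenCV 4.12 (cv2) and the standard library are available. Lean on these libraries where they do the work, as an engineer would, in place of code of your own. Each camera call takes 0.05 s, during which the arm holds its last target.

## Task

The transit pin that locks the drawer of the small grey change-parts chest has seized with dried syrup: take it by its flat head and work it out by twisting it back and forth while pulling gently upward. Lay the pin down, without dropping it, in the tray on top of the chest, then pull the drawer open by its handle as far as it goes and let go. The chest just stands loose on the board, so do not tip, lift or drag it, and leave the other things where they are.

Things in the scene. Friction and masses are not known exactly. Their poses are not given: they have to be found in the camera images.
- chest: small grey steel chest, 130 (its x, front to back) x 180 (its y) x 80 mm high, standing loose on the plywood board (top 50 mm above the deck); about 4 kg: pulling up on the pin with more than about 28 N starts to tip its front up. Origin at the centre of its underside; the front, with the drawer, faces its own -x. Wire carrying handles stand 17 mm out from its two sides
- tray (a point): centre of the rubber mat in the tray on the chest's top, 81.5 mm above the board, 17.5 mm behind the chest's origin; axes as the chest's. The tray is 87 (x) by 170 mm (y) inside, its rim 5.5 mm above the mat. A round cap lies in its -y half; the middle and the +y half are free
- lock_bore (a point): top of the vertical bore that holds the pin, 94 mm above the board, 47 mm in front of the chest's origin; axes as the chest's. The bore is in a steel lock block, 28 (x) x 56 (y) x 14 mm high, on the middle of the chest's top front edge. It is seized over the pin's first 9.5 mm of travel; after 27 mm the pin is clear
- lock_pin: steel transit pin, 64 mm long, 90 g, upright in the lock block, locking the drawer. Shank 12 mm diameter, 27 mm long below the origin; collar 22 mm diameter, 5 mm thick above the origin, resting on the block; flat head from 9 to 37 mm above the origin. Origin on the axis under the collar, z up to the head; its yaw relative to the chest varies by 0.6 rad either way
- pin_head (a point): centre of the pin's flat head, 23 mm above the pin's origin, axes as the pin's: 34 mm wide (x), 10 mm thick (y), 28 mm high. A straight pull needs 39 to 55 N and tips the chest. Turning takes about 0.25 to 0.35 N m; while it turns, a pull of 12 to 18 N draws the pin up about 1 mm per radian turned, either way; when it stops turning it sticks again
- pin_tip (a point): lower end of the pin's shank, 27 mm below the pin's origin; axes as the pin's
- drawer (a joint): travel of the chest's drawer, m: 0 shut, 0.075 at its stop; it slides towards the chest's -x with about 3 N of friction and stays where it is left
- drawer_handle (a point): middle of the drawer's bow handle: a steel bar 10 mm thick, along the chest's y, 78 mm straight, 58 mm above the board; its centre is 45 mm out from the drawer's front face, so 40 mm are clear behind it; axes as the chest's
- can_upright: plain silver drinks can standing on the left of the board, 66 mm diameter, 122 mm tall; origin at the centre of its underside
- date_stamp: small hand stamp with a red knob standing at the far left, 34 x 34 x 70 mm; origin at the centre of its underside
- wrench: steel combination wrench lying near the robot, 190 x 31 x 6 mm; origin at the centre of its underside
- ferrule_cap: round pale metal end cap, 50 mm diameter, 10 mm high, lying in the right-hand (-y) part of the chest's top tray; origin at the centre of its underside

How it is judged:
By the outcome, as a careful person would: the job done as asked, in the order asked, and still so for the second after the job is handed in, with the robot touching nothing.
It also fails if it takes over 72 s, if anything falls off the work surface, if the arm or the gripper's body presses on something with over 40 N, if the wrist force passes 120 N, or if a joint passes its speed limit or range.

## Working session

There is one attempt and no reset: what is moved stays moved. The work goes in short steps, Python scripts to look and compute and a tool call to move; the robot and the scene stay as the last step left them, time stands still between calls to the robot, and variables do not carry over. Pictures are saved under pics/ and viewed, and the job is handed in when it is done.

Besides the shell and the picture viewer there is one more tool, called after "Call:" as name(argument=value, ...) on one line, values as JSON. carry_out: Moves the arm, as the interface text tells. Its arguments: {"type":"object","properties":{"delta_pos":{"type":"array"},"turn":{"type":"array"},"claw":{"type":"array"},"grip_force":{"type":"number"}},"required":["delta_pos","turn","claw"]}

```bash
mkdir -p pics; ls; cat > h.py <<'E'
from station import r
import numpy as np, cv2
from scipy.spatial.transform import Rotation as Ro
def save(n,c):
    cv2.imwrite(f'pics/{n}.png',cv2.cvtColor(c['pixels'],cv2.COLOR_RGB2BGR))
def Ttool(s):
    T=np.eye(4);T[:3,:3]=Ro.from_euler('xyz',s['ee_rot'],degrees=True).as_matrix();T[:3,3]=s['position'];return T
def cloud(c,T):
    z=c['range_z'];K=c['mtx'];v,u=np.mgrid[:384,:512]
    P=np.stack([(u-K[0,2])/K[0,0]*z,(v-K[1,2])/K[1,1]*z,z],-1)
    return P@T[:3,:3].T+T[:3,3]
E
python3 - <<'E'
from h import *
s=r.observe();print(s)
for n in ['scene','top','wrist']:
    c=r.capture(n);save(n+'0',c)
    T=c['T'] if 'T' in c else Ttool(s)@c['hand_eye']
    np.savez(f'{n}0.npz',pixels=c['pixels'],z=c['range_z'],K=c['mtx'],T=T)
    for t in ['chest','tray','lock_bore','lock_pin','pin_head','drawer_handle','ferrule_cap','can_upright','date_stamp','wrench']:
        try:print(n,t,[(np.round(d['at'],1),round(d['confidence'],2)) for d in r.place_of(t,n)][:2])
        except Exception as e:print(n,t,e)
print(r.observe()['time_s'])
E
```

```text
pics
{'time_s': 0.0, 'qpos': array([ 7.56880197e+01,  2.42821544e+01,  9.34321634e+01,  7.32107748e-04,
        6.23722683e+01, -1.08712856e+00]), 'qvel': array([ 0.01017072,  0.06649363, -0.11629985,  0.07981252,  0.02590277,
        0.05428088]), 'effort': array([ 2.40097379e-04, -5.44611096e+01, -2.73676246e+01,  6.44880719e-02,
        2.23900226e-02, -1.03353518e-04]), 'position': array([142.79997684, 607.89063255, 221.92149888]), 'ee_rot': array([-1.79913442e+02, -2.29078647e-03,  1.66774807e+02]), 'force': array([-0.0339344 , -0.16119542, -0.500287  ]), 'moment': array([ 0.00104832,  0.02602389, -0.01851489]), 'grip_width': 87.87375419825267}
scene chest [(array([631.3, -76.7,  49.2]), 0.94)]
scene tray [(array([645.7, -73.3, 136.4]), 0.75), (array([584.5, -83.1, 142.7]), 0.43)]
scene lock_bore []
scene lock_pin [(array([580.9, -80.8, 141.1]), 0.5)]
scene pin_head [(array([583.9, -81. , 144. ]), 0.68), (array([578.8, -80.2, 167.6]), 0.51)]
scene drawer_handle [(array([517.4, -82.5, 105.4]), 0.82)]
scene ferrule_cap [(array([ 652.3, -123.8,  129.4]), 0.61)]
scene can_upright [(
[... 352 characters left out ...]
, 140.2]), 0.96)]
top lock_pin [(array([581.2, -79.8, 148.3]), 0.67), (array([642.5, -75.5, 135.7]), 0.36)]
top pin_head [(array([578.6, -73.8, 168.7]), 0.62)]
top drawer_handle [(array([516.6, -86.2, 111.8]), 0.55)]
top ferrule_cap [(array([ 651.2, -126.2,  132.5]), 0.67)]
top can_upright [(array([583.1, 240. ,  50.5]), 0.87), (array([ 651.2, -125.6,  134.1]), 0.75)]
top date_stamp [(array([691.2, 250.3,  51.7]), 0.6), (array([582.3, 238.6,  47.5]), 0.42)]
top wrench [(array([374.1,  65. ,  50.7]), 0.8)]
wrist chest []
wrist tray []
wrist lock_bore []
wrist lock_pin []
wrist pin_head []
wrist drawer_handle []
wrist ferrule_cap []
wrist can_upright []
wrist date_stamp []
wrist wrench []
1.65
```

View pictures.

View pics/scene0.png

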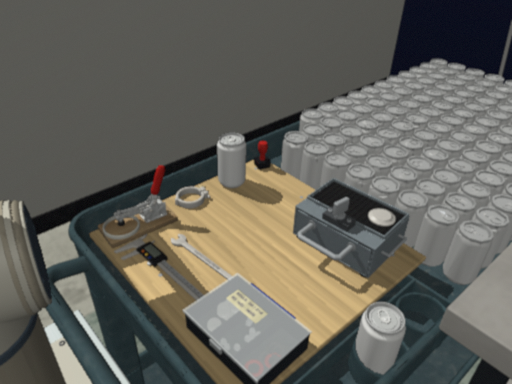

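View pics/top0.png

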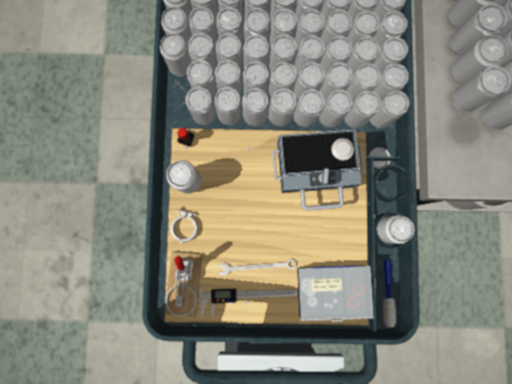

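```bash
python3 - <<'E'
from h import *
for n in ['top','scene']:
    d=np.load(n+'0.npz');P=cloud({'range_z':d['z'],'mtx':d['K']},d['T']);ok=d['z']>0
    Q=P[ok]
    # pin head points
    box=(abs(Q[:,0]-580)<35)&(abs(Q[:,1]+80)<35)
    for lo,hi in [(172,190),(150,170),(140,148)]:
        m=box&(Q[:,2]>lo)&(Q[:,2]<hi);q=Q[m]
        if len(q)>5:
            rr=cv2.minAreaRect(q[:,:2].astype(np.float32)); print(n,lo,len(q),q.mean(0).round(1),rr)
    # chest rim
    m=(Q[:,0]>540)&(Q[:,0]<740)&(abs(Q[:,1]+77)<100)&(Q[:,2]>127)&(Q[:,2]<142)
    print(n,'chest',cv2.minAreaRect(Q[m][:,:2].astype(np.float32)),np.percentile(Q[m][:,2],[5,50,95]))
    m=(Q[:,0]>490)&(Q[:,0]<545)&(abs(Q[:,1]+82)<60)&(Q[:,2]>100)&(Q[:,2]<125)
    print(n,'handle',cv2.minAreaRect(Q[m][:,:2].astype(np.float32)),np.percentile(Q[m][:,2],[5,50,95]),m.sum())
E
```

```text
top 172 78 [579.7 -79.5 179.9] ((580.1089477539062, -80.54241180419922), (10.8339204788208, 33.67814254760742), 86.26748657226562)
top 150 27 [577.9 -76.8 158.6] ((575.966064453125, -81.25264739990234), (27.86161994934082, 25.424116134643555), 57.37938690185547)
top 140 199 [579.5 -79.3 144.2] ((580.1911010742188, -80.44025421142578), (28.404441833496094, 56.41983413696289), 5.546210289001465)
top chest ((627.155029296875, -75.83447265625), (130.62667846679688, 180.5427703857422), 5.647499084472656) [128.67390477 131.81940823 139.09577723]
top handle ((527.6574096679688, -84.67025756835938), (33.37641906738281, 99.13246154785156), 0.8822869062423706) [108.90575696 112.37585673 115.71521323] 248
scene 172 112 [577.7 -81.  178.9] ((580.1139526367188, -79.70040893554688), (10.827425003051758, 33.80124282836914), 86.54851531982422)
scene 150 105 [576.1 -82.7 160.3] ((577.0307006835938, -79.46409606933594), (22.654552459716797, 31.728437423706055), 43.991153717041016)
scene 140 250 [576.  -84.3 144.6] ((580.1947631835938, -79.44017028808594), (31.10911750793457, 58.16326141357422), 6.138142108917236)
scene chest ((626.3381958007812, -74.9861831665039), (132.11032104492188, 180.87242126464844), 5.325108051300049) [129.87342055 132.70872717 139.20935346]
scene handle ((526.8060913085938, -84.00079345703125), (35.30263900756836, 100.87816619873047), 0.2565750181674957) [108.05305136 112.59397077 115.23956128] 366
```

```bash
cat >> h.py <<'E'
def delta(x,y,z,yaw,tilt=None):
    s=r.observe();T=Ttool(s);R=T[:3,:3]
    Rt=Ro.from_euler('xyz',[180,0,yaw],degrees=True).as_matrix()
    d=R.T@(np.array([x,y,z])-T[:3,3]); rv=Ro.from_matrix(R.T@Rt).as_rotvec(degrees=True)
    print('t',round(s['time_s'],2),'pos',s['position'].round(1),s['ee_rot'].round(1),'F',s['force'].round(1),'M',s['moment'].round(2),'w',round(s['grip_width'],1),'q',s['qpos'].round(0)); print('delta cm',(d/10).round(2),'turn',rv.round(2))
E
python3 - <<'E'
from h import *
delta(580,-80,270,176.3)
c=r.capture('wrist');print(c['hand_eye'].round(2))
E
```

```text
t 1.65 pos [142.9 608.4 222.7] [-180.    -0.   166.8] F [-0.   0.5  0.4] M [-0.01  0.02 -0.  ] w 87.8 q [76. 24. 93.  0. 62. -1.]
delta cm [-58.3  -57.02  -4.73] turn [-0.   -0.   -9.52]
[[  -0.     -0.97   -0.24   65.95]
 [   1.      0.     -0.      0.35]
 [   0.     -0.24    0.97 -161.36]
 [   0.      0.      0.      1.  ]]
```

Call:
carry_out(delta_pos=[[-2.5, -2.5, -2], [-3.3, -3.2, -2], [-3.3, -3.2, -1], [-3.3, -3.2, 0], [-3.3, -3.2, 0]], turn=[[0, 0, 0], [0, 0, 0], [0, 0, 0], [0, 0, 0], [0, 0, 0]], claw=[-1, -1, -1, -1, -1])

```text
time_s: 2.2
position: [261.5, 422.4, 273.2]
ee_rot: [179.9, 0.0, 166.8]
force: [0.8, 0.1, 0.2]
grip_width: 87.8
```

Call:
carry_out(delta_pos=[[-3.3, -3.2, 0], [-3.3, -3.2, 0], [-3.3, -3.2, 0], [-3.3, -3.2, 0], [-3.3, -3.2, 0]], turn=[[0, 0, 0], [0, 0, 0], [0, 0, 0], [0, 0, 0], [0, 0, 0]], claw=[-1, -1, -1, -1, -1])

```text
time_s: 2.7
position: [385.5, 228.5, 273.0]
ee_rot: [180.0, 0.0, 166.8]
force: [1.0, 0.2, 0.2]
grip_width: 87.9
```

```bash
python3 -c "
from h import *
delta(580,-80,270,176.3)"
```

```text
t 2.7 pos [385.5 228.5 273. ] [180.    0.  166.8] F [1.  0.2 0.2] M [-0.01 -0.05 -0.03] w 87.9 q [ 29.   5. 112.  -0.  63. -48.]
delta cm [-25.99 -25.59   0.3 ] turn [ 0.03  0.04 -9.51]
```

Call:
carry_out(delta_pos=[[-3.3, -3.2, 0], [-3.3, -3.2, 0], [-3.3, -3.2, 0], [-3.3, -3.2, 0], [-3.3, -3.2, 0]], turn=[[0, 0, 0], [0, 0, 0], [0, 0, 0], [0, 0, 0], [0, 0, 0]], claw=[-1, -1, -1, -1, -1])

```text
time_s: 3.2
position: [509.6, 34.8, 272.9]
ee_rot: [180.0, 0.0, 166.8]
force: [0.2, 0.8, -0.8]
grip_width: 87.9
```

Call:
carry_out(delta_pos=[[-3.3, -3.2, 0], [-3.3, -3.2, 0], [-2.9, -3.2, 0], [0, 0, 0], [0, 0, 0]], turn=[[0, 0, 0], [0, 0, 0], [0, 0, 0], [0, 0, -4.7], [0, 0, -4.8]], claw=[-1, -1, -1, -1, -1])

```text
time_s: 3.7
position: [579.7, -80.1, 272.3]
ee_rot: [180.0, -0.0, 176.3]
force: [-0.7, -0.2, -0.4]
grip_width: 87.5
```

```bash
python3 - <<'E'
from h import *
s=r.observe();c=r.capture('wrist');save('wrist1',c)
T=Ttool(s)@c['hand_eye'];P=cloud({'range_z':c['range_z'],'mtx':c['mtx']},T);ok=c['range_z']>0
np.savez('wrist1.npz',pixels=c['pixels'],z=c['range_z'],K=c['mtx'],T=T)
Q=P[ok];box=(abs(Q[:,0]-580)<35)&(abs(Q[:,1]+80)<35)
for lo,hi in [(177,186),(172,186),(150,170),(140,147)]:
    q=Q[box&(Q[:,2]>lo)&(Q[:,2]<hi)]
    if len(q)>5: print(lo,len(q),q.mean(0).round(1),cv2.minAreaRect(q[:,:2].astype(np.float32)),np.percentile(q[:,2],[5,50,95]))
q=Q[(Q[:,0]>480)&(Q[:,0]<545)&(abs(Q[:,1]+84)<60)&(Q[:,2]>100)&(Q[:,2]<120)]
if len(q)>9: print('handle',cv2.minAreaRect(q[:,:2].astype(np.float32)),len(q))
for t in ['pin_head','lock_pin','drawer_handle','tray','ferrule_cap']: print(t,[(np.round(d['at'],1),round(d['confidence'],2)) for d in r.place_of(t,'wrist')][:2])
delta(580,-80,151,176.3)
E
```

```text
177 325 [580.1 -79.4 179.7] ((580.7051391601562, -79.51541137695312), (9.887581825256348, 33.66014099121094), 86.0246353149414) [177.80620047 179.79855863 181.09174242]
172 340 [579.6 -79.5 179.5] ((580.58935546875, -79.5222396850586), (9.908919334411621, 33.88717269897461), 86.11671447753906) [177.20717516 179.75512232 181.05182116]
150 28 [565.5 -78.7 161.8] ((570.6907348632812, -82.05522155761719), (8.13863754272461, 18.764509201049805), 50.45509338378906) [154.93184257 161.50553315 168.28871602]
140 848 [580.  -79.6 143.3] ((580.7781372070312, -79.62918853759766), (28.444393157958984, 56.01826477050781), 5.583695888519287) [142.08086247 143.23571958 145.03784304]
handle ((527.371337890625, -84.24563598632812), (101.05999755859375, 34.867881774902344), 89.96124267578125) 993
pin_head [(array([582. , -86.8, 164.1]), 0.76)]
lock_pin [(array([579.7, -82.9, 145.8]), 0.93)]
drawer_handle [(array([520. , -89.6, 106.4]), 0.73)]
tray [(array([647. , -70.4, 129.7]), 0.57)]
ferrule_cap [(array([ 657.2, -129.5,  131.4]), 0.93)]
t 4.0 pos [579.2 -78.2 272.7] [-180.     0.   176.2] F [-0.1  0.1 -0.8] M [ 0.    0.02 -0.04] w 87.9 q [ -9.  18.  96.   0.  66. -95.]
delta cm [-0.09 -0.17 12.17] turn [-0.    0.01 -0.09]
```

View pics/wrist1.png

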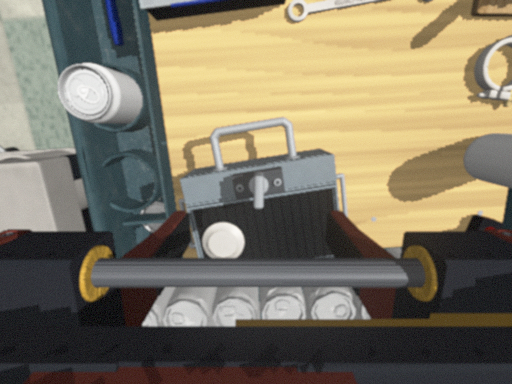

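Call:
carry_out(delta_pos=[[-0.1, -0.1, 4], [0, 0, 4], [0, 0, 2], [0, 0, 1], [0, 0, 0.9]], turn=[[0, 0, 0], [0, 0, 0], [0, 0, 0], [0, 0, 0], [0, 0, 0]], claw=[-1, -1, -0.3, 0, 0], grip_force=60)

```text
time_s: 4.5
position: [580.5, -79.4, 153.4]
ee_rot: [-180.0, 0.0, 176.3]
force: [0.1, -0.1, 0.2]
grip_width: 67.5
```

```bash
python3 -c "
from h import *
delta(580.5,-79.7,152.5,176.1)"
```

```text
t 4.5 pos [580.5 -79.4 153.4] [-180.     0.   176.3] F [ 0.1 -0.1  0.2] M [ 0.08 -0.02 -0.02] w 67.5 q [ -9.  26. 101.  -0.  53. -95.]
delta cm [ 0.   -0.03  0.09] turn [-0.    0.02  0.16]
```

Call:
carry_out(delta_pos=[[0, 0, 0], [0, 0, 0], [0, 0, 0], [0, 0, 0], [0, 0, 0]], turn=[[0, 0, 0], [0, 0, 0], [0, 0, 0], [0, 0, 0], [0, 0, 0]], claw=[0.5, 0.7, 1, 1, 1], grip_force=60)

```text
time_s: 5.0
position: [580.5, -79.6, 154.3]
ee_rot: [-180.0, 0.1, 176.3]
force: [-0.7, -0.9, -0.2]
grip_width: 27.4
```

Call:
carry_out(delta_pos=[[0, 0, 0], [0, 0, 0], [0, 0, 0]], turn=[[0, 0, 0], [0, 0, 0], [0, 0, 0]], claw=[1, 1, 1])

```text
time_s: 5.3
position: [580.3, -79.6, 153.7]
ee_rot: [180.0, 0.0, 176.3]
force: [-0.2, 0.2, 1.3]
grip_width: 9.7
```

```bash
python3 -c "
from h import *
delta(580.5,-79.7,152.5,176.1)"
```

```text
t 5.3 pos [580.3 -79.6 153.7] [180.    0.  176.3] F [-0.2  0.2  1.3] M [ 0.02  0.11 -0.05] w 9.7 q [ -9.  26. 101.   0.  53. -95.]
delta cm [-0.02 -0.01  0.12] turn [0.   0.   0.17]
```

Call:
carry_out(delta_pos=[[0, 0, -0.05], [0, 0, 0]], turn=[[0, 0, 0], [0, 0, 0]], claw=[1, 1])

```text
time_s: 5.5
position: [580.2, -79.5, 153.8]
ee_rot: [180.0, -0.0, 176.3]
force: [2.4, 0.3, -4.1]
grip_width: 9.3
```

Call:
carry_out(delta_pos=[[0, 0, -0.05], [0, 0, -0.03]], turn=[[0, 0, 0], [0, 0, 0]], claw=[1, 1])

```text
time_s: 5.7
position: [580.0, -79.4, 154.0]
ee_rot: [180.0, -0.0, 176.3]
force: [5.2, 0.1, -14.2]
grip_width: 9.7
```

Call:
carry_out(delta_pos=[[0, 0, 0], [0, 0, 0], [0, 0, -0.01], [0, 0, -0.01], [0, 0, -0.01]], turn=[[0, 0, 5], [0, 0, 7], [0, 0, 8], [0, 0, 8], [0, 0, 8]], claw=[1, 1, 1, 1, 1])

```text
time_s: 6.2
position: [579.8, -79.5, 154.3]
ee_rot: [-180.0, -0.1, 140.0]
force: [4.0, -0.7, -12.1]
grip_width: 9.7
```

```bash
python3 -c "
from h import *
delta(580.5,-79.7,152.5,176.1)
c=r.capture('wrist');save('tw1',c)"
```

```text
t 6.2 pos [579.8 -79.5 154.3] [-1.8e+02 -1.0e-01  1.4e+02] F [  4.   -0.7 -12.1] M [-0.04 -0.58  0.21] w 9.7 q [ -9.  26. 101.  -0.  53. -59.]
delta cm [-0.07  0.03  0.18] turn [-2.000e-02 -7.000e-02 -3.612e+01]
```

View pics/tw1.png

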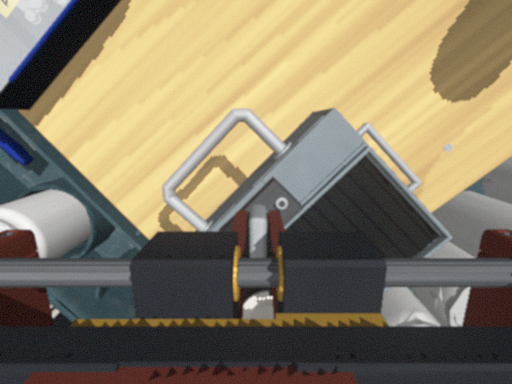

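Call:
carry_out(delta_pos=[[0, 0, -0.03], [0, 0, -0.02], [0, 0, -0.02], [0, 0, -0.02], [0, 0, -0.01]], turn=[[0, 0, -8], [0, 0, -8], [0, 0, -8], [0, 0, -8], [0, 0, -8]], claw=[1, 1, 1, 1, 1])

```text
time_s: 6.75
position: [579.5, -79.3, 154.9]
ee_rot: [180.0, -0.1, -179.3]
force: [4.7, 0.1, -14.5]
grip_width: 9.6
```

Call:
carry_out(delta_pos=[[0, 0, -0.01], [0, 0, -0.02], [0, 0, -0.02], [0, 0, -0.02], [0, 0, -0.01]], turn=[[0, 0, 8], [0, 0, 8], [0, 0, 8], [0, 0, 8], [0, 0, 8]], claw=[1, 1, 1, 1, 1])

```text
time_s: 7.25
position: [579.7, -79.5, 155.6]
ee_rot: [-180.0, -0.1, 140.1]
force: [5.5, -0.5, -17.1]
grip_width: 9.8
```

```bash
python3 -c "
from h import *
delta(580.5,-79.7,152.5,176.1)
d=np.load('top0.npz')
c=r.capture('top');save('top2',c)
P=cloud(c,c['T']);Q=P[c['range_z']>0]
for m in [(Q[:,0]>480)&(Q[:,0]<545)&(abs(Q[:,1]+84)<60)&(Q[:,2]>100)&(Q[:,2]<120), (Q[:,0]>600)&(Q[:,0]<740)&(abs(Q[:,1]+77)<100)&(Q[:,2]>127)&(Q[:,2]<142)]:
  print(cv2.minAreaRect(Q[m][:,:2].astype(np.float32)),m.sum())
"
```

```text
t 7.25 pos [579.7 -79.5 155.6] [-1.800e+02 -1.000e-01  1.401e+02] F [  5.5  -0.5 -17.1] M [-0.22 -1.05  0.19] w 9.8 q [ -9.  26. 101.  -0.  53. -59.]
delta cm [-0.08  0.03  0.31] turn [-2.000e-02 -8.000e-02 -3.596e+01]
((523.1339721679688, -48.05987548828125), (45.79792785644531, 24.075855255126953), 50.95168685913086) 101
((668.4929809570312, -27.50383758544922), (95.12327575683594, 139.35629272460938), 87.96450805664062) 740
```

Call:
carry_out(delta_pos=[[-0.03, 0.03, -0.02], [0, 0, -0.01], [0, 0, -0.02], [0, 0, -0.01], [0, 0, -0.01]], turn=[[0, 0, -8], [0, 0, -8], [0, 0, -8], [0, 0, -8], [0, 0, -8]], claw=[1, 1, 1, 1, 1])

```text
time_s: 7.8
position: [579.5, -79.2, 156.1]
ee_rot: [180.0, -0.2, -179.3]
force: [4.1, 0.7, -16.7]
grip_width: 9.5
```

Call:
carry_out(delta_pos=[[0, 0, -0.01], [0, 0, -0.01], [0, 0, -0.02], [0, 0, -0.02], [0, 0, -0.01]], turn=[[0, 0, 8], [0, 0, 8], [0, 0, 8], [0, 0, 8], [0, 0, 8]], claw=[1, 1, 1, 1, 1])

```text
time_s: 8.3
position: [579.7, -79.4, 156.8]
ee_rot: [-179.9, -0.1, 140.1]
force: [5.3, -0.6, -18.1]
grip_width: 9.6
```

Call:
carry_out(delta_pos=[[0, 0, -0.01], [0, 0, -0.01], [0, 0, -0.02], [0, 0, -0.02], [0, 0, -0.01]], turn=[[0, 0, -8], [0, 0, -8], [0, 0, -8], [0, 0, -8], [0, 0, -8]], claw=[1, 1, 1, 1, 1])

```text
time_s: 8.8
position: [579.5, -79.3, 157.4]
ee_rot: [180.0, -0.2, -179.3]
force: [3.4, -0.3, -17.7]
grip_width: 9.7
```

Call:
carry_out(delta_pos=[[0, 0, -0.01], [0, 0, -0.01], [0, 0, -0.02], [0, 0, -0.02], [0, 0, -0.01]], turn=[[0, 0, 8], [0, 0, 8], [0, 0, 8], [0, 0, 8], [0, 0, 8]], claw=[1, 1, 1, 1, 1])

```text
time_s: 9.3
position: [579.7, -79.4, 158.1]
ee_rot: [-179.9, -0.1, 140.1]
force: [5.1, -1.2, -19.4]
grip_width: 9.6
```

Call:
carry_out(delta_pos=[[0, 0, -0.01], [0, 0, -0.01], [0, 0, -0.01], [0, 0, -0.02], [0, 0, -0.01]], turn=[[0, 0, -8], [0, 0, -8], [0, 0, -8], [0, 0, -8], [0, 0, -8]], claw=[1, 1, 1, 1, 1])

```text
time_s: 9.8
position: [579.5, -79.2, 158.7]
ee_rot: [180.0, -0.2, -179.2]
force: [5.0, -0.1, -17.0]
grip_width: 10.0
```

```bash
python3 -c "
from h import *
c=r.capture('scene');cv2.imwrite('pics/sc2.png',cv2.resize(cv2.cvtColor(c['pixels'],cv2.COLOR_RGB2BGR)[150:300,250:450],None,fx=4,fy=4,interpolation=cv2.INTER_CUBIC))
delta(580.5,-79.7,152.5,176.1)
"
```

```text
t 9.85 pos [579.5 -79.3 158.7] [ 180.    -0.2 -178.8] F [  4.3   0.4 -18. ] M [ 0.01 -0.82  0.19] w 9.8 q [  -9.   26.  101.    0.   53. -100.]
delta cm [-0.1  -0.04  0.62] turn [ 0.02 -0.16  5.05]
```

View pics/sc2.png

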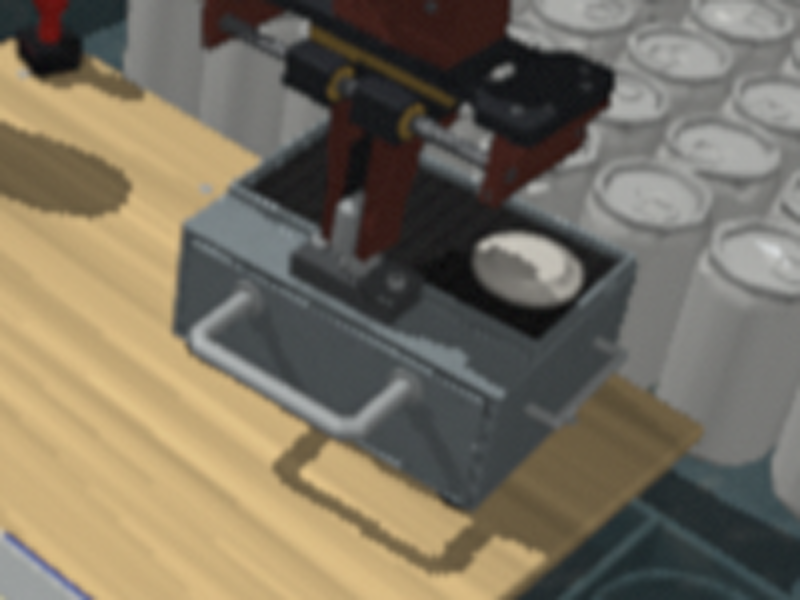

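Call:
carry_out(delta_pos=[[0, 0, -0.01], [0, 0, -0.01], [0, 0, -0.01], [0, 0, -0.02], [0, 0, -0.01]], turn=[[0, 0, 8], [0, 0, 8], [0, 0, 8], [0, 0, 8], [0, 0, 8]], claw=[1, 1, 1, 1, 1])

```text
time_s: 10.35
position: [579.7, -79.5, 159.5]
ee_rot: [-179.9, -0.1, 139.9]
force: [5.4, -1.3, -20.0]
grip_width: 9.6
```

Call:
carry_out(delta_pos=[[0, 0, -0.01], [0, 0, -0.01], [0, 0, -0.02], [0, 0, -0.02], [0, 0, -0.01]], turn=[[0, 0, -8], [0, 0, -8], [0, 0, -8], [0, 0, -8], [0, 0, -8]], claw=[1, 1, 1, 1, 1])

```text
time_s: 10.85
position: [579.5, -79.3, 160.2]
ee_rot: [180.0, -0.2, -179.5]
force: [4.0, 0.1, -18.8]
grip_width: 9.7
```

Call:
carry_out(delta_pos=[[0, 0, -0.01], [0, 0, -0.01], [0, 0, -0.01], [0, 0, -0.02], [0, 0, -0.01]], turn=[[0, 0, 8], [0, 0, 8], [0, 0, 8], [0, 0, 8], [0, 0, 8]], claw=[1, 1, 1, 1, 1])

```text
time_s: 11.35
position: [579.7, -79.5, 160.8]
ee_rot: [-179.9, -0.1, 139.9]
force: [4.9, -0.2, -18.3]
grip_width: 9.3
```

Call:
carry_out(delta_pos=[[0, 0, -0.01], [0, 0, -0.01], [0, 0, -0.02], [0, 0, -0.02], [0, 0, -0.01]], turn=[[0, 0, -8], [0, 0, -8], [0, 0, -8], [0, 0, -8], [0, 0, -8]], claw=[1, 1, 1, 1, 1])

```text
time_s: 11.85
position: [579.5, -79.3, 161.5]
ee_rot: [180.0, -0.2, -179.4]
force: [3.9, 0.0, -17.6]
grip_width: 9.6
```

Call:
carry_out(delta_pos=[[0, 0, -0.01], [0, 0, -0.01], [0, 0, -0.01], [0, 0, -0.02], [0, 0, -0.01]], turn=[[0, 0, 8], [0, 0, 8], [0, 0, 8], [0, 0, 8], [0, 0, 8]], claw=[1, 1, 1, 1, 1])

```text
time_s: 12.35
position: [580.7, -79.7, 164.3]
ee_rot: [-180.0, 0.0, 139.9]
force: [-0.1, -0.2, -1.6]
grip_width: 9.6
```

Call:
carry_out(delta_pos=[[0, 0, -0.01], [0, 0, -0.01], [0, 0, -0.02], [0, 0, -0.02], [0, 0, -0.01]], turn=[[0, 0, -8], [0, 0, -8], [0, 0, -8], [0, 0, -8], [0, 0, -8]], claw=[1, 1, 1, 1, 1])

```text
time_s: 12.85
position: [580.8, -79.7, 165.3]
ee_rot: [-180.0, 0.0, -179.4]
force: [-0.1, -0.6, -1.2]
grip_width: 9.7
```

Call:
carry_out(delta_pos=[[0, 0, -0.01], [0, 0, -0.01], [0, 0, -0.01], [0, 0, -0.02], [0, 0, -0.01]], turn=[[0, 0, 8], [0, 0, 8], [0, 0, 8], [0, 0, 8], [0, 0, 8]], claw=[1, 1, 1, 1, 1])

```text
time_s: 13.35
position: [580.8, -79.7, 165.9]
ee_rot: [180.0, 0.0, 139.9]
force: [0.7, 1.2, -1.9]
grip_width: 9.3
```

```bash
python3 -c "
from h import *
delta(580.5,-79.7,152.5,176.1)
"
```

```text
t 13.35 pos [580.8 -79.7 165.9] [180.    0.  139.9] F [ 0.7  1.2 -1.9] M [0.07 0.05 0.01] w 9.3 q [ -9.  25. 101.  -0.  54. -59.]
delta cm [ 0.02 -0.02  1.34] turn [-0.000e+00  3.000e-02 -3.618e+01]
```

Call:
carry_out(delta_pos=[[0, 0, -0.4], [0, 0, -0.6], [0, 0, -0.7], [0, 0, -0.8], [0, 0, -0.8]], turn=[[0, 0, 0], [0, 0, 0], [0, 0, 0], [0, 0, 0], [0, 0, 0]], claw=[1, 1, 1, 1, 1])

```text
time_s: 13.85
position: [580.8, -79.6, 199.0]
ee_rot: [180.0, 0.0, 140.3]
force: [-0.2, 0.8, -0.9]
grip_width: 9.8
```

Call:
carry_out(delta_pos=[[0, 0, -1], [0, 0, -1], [0, 0, -0.5]], turn=[[0, 0, 0], [0, 0, 0], [0, 0, 0]], claw=[1, 1, 1])

```text
time_s: 14.15
position: [581.2, -79.6, 224.4]
ee_rot: [180.0, 0.1, 140.3]
force: [0.2, -0.6, -0.6]
grip_width: 9.5
```

```bash
python3 -c "
from h import *
delta(580.5,-79.7,152.5,176.1)
c=r.capture('scene');cv2.imwrite('pics/sc3.png',cv2.resize(cv2.cvtColor(c['pixels'],cv2.COLOR_RGB2BGR)[150:300,250:450],None,fx=4,fy=4,interpolation=cv2.INTER_CUBIC))
c=r.capture('wrist');save('w3',c)
"
```

```text
t 14.15 pos [581.2 -79.6 224.4] [1.800e+02 1.000e-01 1.403e+02] F [ 0.2 -0.6 -0.6] M [0.02 0.01 0.03] w 9.5 q [ -9.  21.  98.  -0.  61. -59.]
delta cm [ 0.06 -0.06  7.19] turn [ 2.000e-02  1.000e-01 -3.581e+01]
```

View pics/sc3.png

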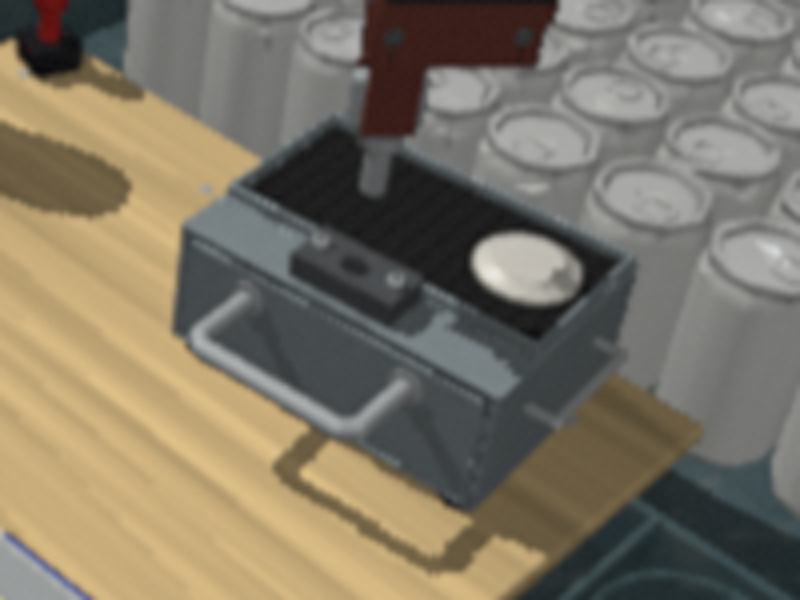

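View pics/w3.png

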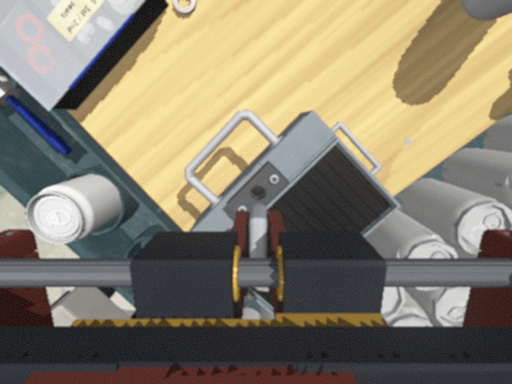

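```bash
python3 - <<'E'
from h import *
s=r.observe();Ti=np.linalg.inv(Ttool(s))
for n in ['scene']:
    c=r.capture(n);P=cloud(c,c['T'])[c['range_z']>0];q=P@Ti[:3,:3].T+Ti[:3,3]
    q=q[(abs(q[:,0])<130)&(abs(q[:,1])<120)&(q[:,2]<45)&(q[:,2]>-200)]
    for lo in range(-200,45,10):
        k=q[(q[:,2]>=lo)&(q[:,2]<lo+10)]
        if len(k): print(n,lo,len(k),'x',k[:,0].min().round(),k[:,0].max().round(),'y',k[:,1].min().round(),k[:,1].max().round())
P=cloud(c,c['T'])[c['range_z']>0]
# chest frame
a=np.radians(5.6);O=np.array([627,-75.3]);ex=np.array([np.cos(a),np.sin(a)]);ey=np.array([-ex[1],ex[0]])
X=(P[:,:2]-O)@ex;Y=(P[:,:2]-O)@ey
d=np.load('top0.npz');P2=cloud({'range_z':d['z'],'mtx':d['K']},d['T'])[d['z']>0]
for PP in (P,P2):
    X=(PP[:,:2]-O)@ex;Y=(PP[:,:2]-O)@ey
    for sg in (1,-1):
        m=(abs(X)<60)&(sg*Y>97)&(sg*Y<112)&(PP[:,2]>60); print('handle',sg,m.sum(),np.percentile(PP[m][:,2],[0,50,100]).round() if m.sum() else '', (X[m].min().round(),X[m].max().round()) if m.sum() else '')
    m=(X>75)&(X<200)&(abs(Y)<120); print('behind',np.percentile(PP[m][:,2],[50,90,99]).round(), X[m&(PP[:,2]>80)].min())
    m=(abs(X)<120)&(Y>115)&(Y<290);print('left',np.percentile(PP[m][:,2],[50,90,99]).round())
E
python3 - <<'E'
import numpy as np
d=np.load('wrist1.npz')
E
```

```text
scene -200 177 x -34.0 40.0 y -41.0 1.0
scene -190 363 x -35.0 38.0 y -38.0 18.0
scene -180 461 x -37.0 38.0 y -43.0 25.0
scene -170 291 x -31.0 33.0 y -43.0 12.0
scene -160 169 x -19.0 20.0 y -43.0 -23.0
scene -150 216 x -20.0 24.0 y -43.0 14.0
scene -140 241 x -21.0 24.0 y -43.0 17.0
scene -130 984 x -33.0 33.0 y -92.0 89.0
scene -120 367 x -33.0 34.0 y -90.0 87.0
scene -110 412 x -32.0 34.0 y -89.0 81.0
scene -100 425 x -33.0 34.0 y -83.0 80.0
scene -90 273 x -32.0 34.0 y -83.0 78.0
scene -60 8 x 11.0 12.0 y 4.0 15.0
scene -50 8 x 11.0 12.0 y 7.0 15.0
scene -40 72 x -11.0 12.0 y -18.0 14.0
scene -30 105 x -17.0 17.0 y -17.0 14.0
scene -20 95 x -17.0 16.0 y -16.0 1.0
scene -10 78 x -16.0 16.0 y -15.0 2.0
scene 0 36 x -8.0 10.0 y -12.0 3.0
scene 10 25 x -6.0 5.0 y -8.0 1.0
scene 20 31 x -5.0 5.0 y -8.0 -0.0
scene 30 15 x -5.0 5.0 y -7.0 1.0
handle 1 0  
handle -1 107 [101. 105. 108.] (np.float64(-36.0), np.float64(35.0))
behind [115. 123. 125.] 97.39691706566245
left [ 52.  54. 153.]
handle 1 79 [101. 105. 110.] (np.float64(-34.0), np.float64(35.0))
handle -1 81 [101. 105. 109.] (np.float64(-35.0), np.float64(34.0))
behind [108. 122. 125.] 97.28195848203083
left [ 50.  53. 120.]
```

Call:
carry_out(delta_pos=[[0, 0, 0], [0, 0, 0], [0, 0, 0]], turn=[[0, -6, 0], [0, -8, 0], [0, -8, 0]], claw=[1, 1, 1])

```text
time_s: 14.6
position: [580.9, -79.6, 223.1]
ee_rot: [179.9, 22.3, 140.3]
force: [-0.7, -1.1, -0.8]
grip_width: 9.9
```

```bash
python3 - <<'E'
from h import *
s=r.observe();print(s['qpos'].round(2),s['position'].round(1),s['ee_rot'].round(2));T=Ttool(s);print(T[:3,:3].round(2))
E
```

```text
[ -1.97  14.72 111.22 -21.95  38.12 -36.78] [580.9 -79.6 223.1] [179.88  22.28 140.25]
[[-0.71  0.64  0.29]
 [ 0.59  0.77 -0.24]
 [-0.38  0.   -0.93]]
```

```bash
python3 - <<'E'
import numpy as np
from scipy.spatial.transform import Rotation as Ro
def Rt(q,s4,s6=-1,off=0): 
    return Ro.from_euler('ZYZYZ',[q[0],q[1]+q[2],s4*q[3],q[4],s6*q[5]+off],degrees=True)
q=[-1.97,14.72,111.22,-21.95,38.12,-36.78]
for s in (1,-1): print(s,Rt(q,s).as_matrix()[:,2].round(3))
M=Ro.from_euler('xyz',[179.88,22.28,140.25],degrees=True)
for s4 in(1,-1):
  for s6 in (1,-1):
    print(s4,s6,(Rt(q,s4,s6).inv()*M).as_rotvec(degrees=True).round(1))
E
```

```text
Traceback (most recent call last):
  File "scipy/spatial/transform/_rotation.pyx", line 1413, in scipy.spatial.transform._rotation.Rotation.from_euler
ValueError: Expected axis specification to be a non-empty string of upto 3 characters, got ZYZYZ
```

```bash
cat > kin.py <<'E'
import numpy as np
from scipy.spatial.transform import Rotation as Ro
def Rt(q,s4=1,s6=1,off=0):
    return Ro.from_euler('ZYZ',[q[0],q[1]+q[2],s4*q[3]],degrees=True)*Ro.from_euler('YZ',[q[4],s6*q[5]+off],degrees=True)
E
python3 - <<'E'
from kin import *
q=[-1.97,14.72,111.22,-21.95,38.12,-36.78]
M=Ro.from_euler('xyz',[179.88,22.28,140.25],degrees=True)
for s4 in(1,-1):
  for s6 in (1,-1):
    print(s4,s6,Rt(q,s4,s6).as_matrix()[:,2].round(3),(Rt(q,s4,s6).inv()*M).as_rotvec(degrees=True).round(1))
E
```

```text
1 1 [ 0.293 -0.241 -0.925] [-0. -0. 90.]
1 -1 [ 0.293 -0.241 -0.925] [-0.   0.  16.4]
-1 1 [ 0.309  0.22  -0.925] [27.4 -4.  53.8]
-1 -1 [ 0.309  0.22  -0.925] [ 18.9 -18.9 -18.4]
```

```bash
cat >> kin.py <<'E'
def fk(q,p):
    a1,h,L1,L2,a3,d=p
    c,s=np.cos(np.radians(q[0])),np.sin(np.radians(q[0]));e=np.array([c,s,0]);z=np.array([0,0,1.])
    t2=np.radians(q[1]);t=np.radians(q[1]+q[2])
    w=a1*e+h*z+L1*(np.sin(t2)*e+np.cos(t2)*z)+L2*(np.sin(t)*e+np.cos(t)*z)+a3*(np.cos(t)*e-np.sin(t)*z)
    R=Rt(q,1,1,90).as_matrix()
    return w+d*R[:,2],R
S=[([75.6880,24.26,93.41,0,62.372,-1.09],[142.9,608.3,222.5],1),
([-1.97,14.72,111.22,-21.95,38.12,-36.78],[580.9,-79.6,223.1],1),
([29,5,112,0,63,-48],[385.5,228.5,273],.15),([-9,18,96,0,66,-95],[579.2,-78.8,272.5],.15),([-9,26,101,0,53,-95],[580.4,-79.5,153.5],.15),([-9,21,98,0,61,-59],[581.2,-79.6,224.4],.15)]
from scipy.optimize import least_squares
def fit():
    f=lambda p:np.concatenate([w*(fk(q,p)[0]-x) for q,x,w in S]+[[0.01*p[4],0.003*(p[5]-300)]])
    return least_squares(f,[50,400,400,400,0,300])
E
python3 - <<'E'
from kin import *
o=fit();p=o.x;print(p.round(1),o.cost)
for q,x,w in S: print((fk(q,p)[0]-x).round(1))
# IK target
lo=[-172,-51.8,4.93,-75.15,6.16,-145.6];hi=[172,120.97,147.9,255,154,145.6]
def ik(pos,R,q0,bounded=True):
    f=lambda q:np.concatenate([(fk(q,p)[0]-pos)/10,(Ro.from_matrix(fk(q,p)[1].T@R)).as_rotvec()*20])
    return least_squares(f,q0,bounds=(lo,hi) if bounded else (-np.inf,np.inf))
q0=S[1][0]
a=np.radians(5.6);O=np.array([627,-75.3]);ex=np.array([np.cos(a),np.sin(a)]);ey=np.array([-ex[1],ex[0]])
for az in (0,20,45,70,90):
  for phi in (12,30):
    # back dir in chest: rotate -X by az toward +Y
    ab=180-az+5.6
    R0=Ro.from_euler('xyz',[180,0,ab],degrees=True)*Ro.from_rotvec([0,-(90-phi),0],degrees=True)
    G=O+0*ex+45*ey
    for rev in (0,180):
      R=(R0*Ro.from_euler('Z',rev,degrees=True)).as_matrix()
      best=None
      for k in range(12):
        q1=np.clip(np.array(q0)+np.random.default_rng(k).uniform(-60,60,6)*(k>0),np.array(lo)+1,np.array(hi)-1)
        s=ik(np.array([*G,150]),R,q1)
        if best is None or s.cost<best.cost:best=s
      print(az,phi,rev,best.x.round(0),round(best.cost,3))
E
```

```text
[ 45.4 214.5 538.8 420.4  30.8 260.5] 81.72389620600292
[11.5 -3.1  0.2]
[-0.4 -0.5 -0.3]
[10.7 -8.9 -0.6]
[ -3.  -12.5  -5.2]
[ 11.  -14.2   7.1]
[  2.8 -12.9   1.8]
0 12 0 [  -4.   18.  119.   51.    6. -146.] 104.045
0 12 180 [ -9.  40. 138. 166.  77. -90.] 0.0
0 30 0 [  -5.   19.  120.   49.    6. -146.] 36.257
0 30 180 [ -8.  28. 134. 163.  42. -84.] 0.0
20 12 0 [  1.  19. 120. -75.  10.  -3.] 97.091
20 12 180 [  5.  40. 138. 200.  76. -91.] 0.0
20 30 0 [  1.  20. 120. -75.  10.  -3.] 31.901
20 30 180 [  4.  28. 133. 203.  43. -98.] 0.0
45 12 0 [ 19.  33. 111. -75.  60.  39.] 57.557
45 12 180 [ 17.  41. 128. 239.  72. -99.] 0.0
45 30 0 [ 14.  27. 115. -75.  43.  29.] 17.445
45 30 180 [  14.   31.  125.  249.   48. -116.] 0.0
70 12 0 [ 22.  43. 107. -75.  78.  56.] 9.206
70 12 180 [  19.   44.  121.  255.   76. -102.] 8.898
70 30 0 [ 18.  35. 111. -75.  62.  50.] 0.399
70 30 180 [  18.   35.  111.  -75.   62. -130.] 0.399
90 12 0 [ 20.  48. 101. -71.  87.  59.] 0.0
90 12 180 [  20.   48.  101.  -71.   87. -121.] 0.0
90 30 0 [ 18.  40. 101. -62.  74.  50.] 0.0
90 30 180 [  18.   40.  101.  -62.   74. -130.] 0.0
```

```bash
cat > plan.py <<'E'
from kin import *
p=fit().x
lo=[-172,-51.8,4.93,-95.15,6.16,-145.6];hi=[172,120.97,147.9,255,154,145.6]
def ik(pos,R,q0):
    f=lambda q:np.concatenate([(fk(q,p)[0]-pos)/10,(Ro.from_matrix(fk(q,p)[1].T@R)).as_rotvec()*20])
    return least_squares(f,q0,bounds=(lo,hi))
a=np.radians(5.6);O=np.array([627,-75.3]);ex=np.array([np.cos(a),np.sin(a)]);ey=np.array([-ex[1],ex[0]])
def target(az,phi,gx,gy):
    ab=180-az+5.6
    R=(Ro.from_euler('xyz',[180,0,ab],degrees=True)*Ro.from_rotvec([0,-(90-phi),0],degrees=True)).as_matrix()
    s,c=np.sin(np.radians(phi)),np.cos(np.radians(phi))
    G=np.array([*(O+gx*ex+gy*ey),131.5+6*c+55.7*s])
    return G+19*R[:,2],R,G
E
python3 - <<'E'
from plan import *
for az in (70,75,80,85,90):
  for phi in (15,20,25):
    t,R,G=target(az,phi,-2,30); s=ik(t,R,S[1][0]); w=t-260.5*R[:,2]
    rel=w[:2]-np.array([585,240]); print(az,phi,s.x.round(0),round(s.cost,3),'tcp',t.round(1),'wrist',w.round(0),'can dist',round(float(np.hypot(*rel))))
E
```

```text
70 15 [ 18.  42. 114. -91.  73.  66.] 0.0 tcp [630.  -62.2 146.8] wrist [521. 165. 214.] can dist 99
70 20 [ 17.  40. 114. -89.  68.  62.] 0.0 tcp [629.8 -61.7 149.7] wrist [524. 159. 239.] can dist 101
70 25 [ 16.  37. 114. -85.  64.  57.] 0.0 tcp [629.5 -61.2 152.4] wrist [528. 152. 263.] can dist 105
75 15 [ 18.  43. 111. -86.  75.  64.] 0.0 tcp [628.5 -62.8 146.8] wrist [540. 173. 214.] can dist 81
75 20 [ 17.  41. 111. -83.  71.  60.] 0.0 tcp [628.4 -62.4 149.7] wrist [542. 167. 239.] can dist 85
75 25 [ 16.  38. 111. -80.  67.  56.] 0.0 tcp [628.1 -61.8 152.4] wrist [545. 159. 263.] can dist 90
80 15 [ 18.  44. 108. -81.  78.  62.] 0.0 tcp [627.  -63.3 146.8] wrist [559. 179. 214.] can dist 66
80 20 [ 17.  42. 108. -78.  74.  58.] 0.0 tcp [626.9 -62.8 149.7] wrist [561. 173. 239.] can dist 71
80 25 [ 16.  39. 108. -75.  70.  55.] 0.0 tcp [626.7 -62.2 152.4] wrist [563. 165. 263.] can dist 78
85 15 [ 18.  45. 105. -77.  80.  60.] 0.0 tcp [625.5 -63.7 146.8] wrist [579. 184. 214.] can dist 57
85 20 [ 17.  43. 105. -74.  76.  57.] 0.0 tcp [625.4 -63.2 149.7] wrist [580. 177. 239.] can dist 63
85 25 [ 16.  40. 105. -71.  73.  54.] 0.0 tcp [625.2 -62.6 152.4] wrist [582. 169. 263.] can dist 71
90 15 [ 17.  46. 102. -72.  83.  59.] 0.0 tcp [623.9 -63.9 146.8] wrist [599. 187. 214.] can dist 55
90 20 [ 17.  44. 102. -70.  79.  56.] 0.0 tcp [623.8 -63.4 149.7] wrist [600. 180. 239.] can dist 62
90 25 [ 16.  41. 102. -67.  76.  53.] 0.0 tcp [623.8 -62.8 152.4] wrist [601. 172. 263.] can dist 70
```

Call:
carry_out(delta_pos=[[0, 0, 0], [0, 0, 0], [0, 0, 0], [0, 0, 0], [0, 0, 0]], turn=[[2.8, 0, 6.9], [2.8, 0, 6.9], [2.8, 0, 6.9], [2.8, 0, 6.9], [2.8, 0, 6.9]], claw=[1, 1, 1, 1, 1])

```text
time_s: 15.1
position: [580.2, -79.2, 222.3]
ee_rot: [-179.9, 22.0, 102.8]
force: [-0.2, -0.1, -0.8]
grip_width: 9.7
```

Call:
carry_out(delta_pos=[[0, 0, 0], [0, 0, 0], [0, 0, 0], [0, 0, 0], [0, 0, 0]], turn=[[2.8, 0, 6.9], [0, -8, 0], [0, -8, 0], [0, -8, 0], [0, -8, 0]], claw=[1, 1, 1, 1, 1])

```text
time_s: 15.6
position: [581.0, -79.0, 223.2]
ee_rot: [179.9, 54.3, 95.6]
force: [-0.5, -0.7, -2.0]
grip_width: 9.7
```

```bash
cat > rel.py <<'E'
from h import *
import plan,sys
def rel(az,phi,gx,gy,dz=0):
    t,R,G=plan.target(az,phi,gx,gy);s=r.observe();T=Ttool(s)
    d=T[:3,:3].T@(t+[0,0,dz]-T[:3,3]);rv=Ro.from_matrix(T[:3,:3].T@R).as_rotvec(degrees=True)
    print('t',s['time_s'],s['position'].round(1),'q',s['qpos'].round(1),'F',s['force'].round(1),'w',round(s['grip_width'],1),'z',T[:3,2].round(3));print('d cm',(d/10).round(2),'turn',rv.round(1),'target',t.round(1),'up in tool',T[2,:3].round(2))
E
python3 -c "
from rel import *
rel(90,20,-2,30,40)"
```

```text
t 15.6 [581.  -79.  223.2] q [ 15.9  30.7 103.4 -57.   72.4  42.2] F [-0.5 -0.7 -2. ] w 9.7 z [ 0.081 -0.808 -0.583]
d cm [3.39 4.41 1.04] turn [  0.1 -15.7  -0. ] target [623.8 -63.4 149.7] up in tool [-0.81  0.   -0.58]
```

Call:
carry_out(delta_pos=[[0, 0, 0], [0, 0, 0], [0, 1.5, 0], [0, 1.5, 0], [0, 1.4, 0]], turn=[[0, -7.8, 0], [0, -7.8, 0], [0, 0, 0], [0, 0, 0], [0, 0, 0]], claw=[1, 1, 1, 1, 1])

```text
time_s: 16.1
position: [624.8, -74.9, 221.5]
ee_rot: [-179.5, 69.6, 96.1]
force: [0.1, -0.5, -0.5]
grip_width: 10.0
```

```bash
python3 -c "
from rel import *
rel(90,20,-2,30,10)
c=r.capture('scene');save('sc4',c)
s=r.observe();c=r.capture('top');save('top4',c)
"
```

```text
t 16.1 [624.8 -74.9 221.5] q [ 18.7  40.5  97.3 -66.8  83.4  48.6] F [ 0.1 -0.5 -0.5] w 10.0 z [ 0.091 -0.933 -0.348]
d cm [6.2  0.03 1.08] turn [-0.  -0.4  0.2] target [623.8 -63.4 149.7] up in tool [-0.94 -0.   -0.35]
```

View pics/sc4.png

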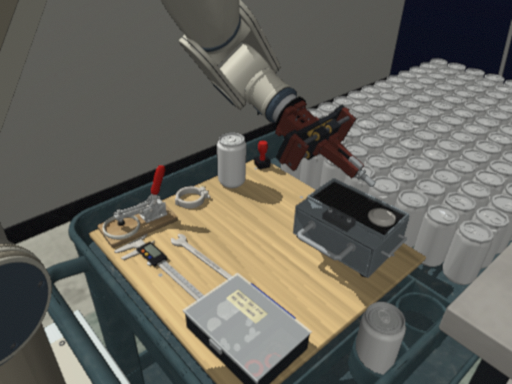

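View pics/top4.png

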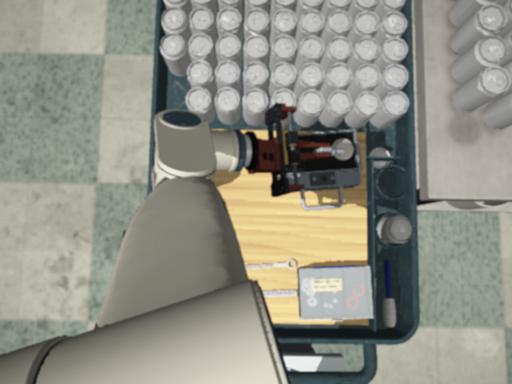

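```bash
python3 - <<'E'
from rel import *
c=r.capture('scene');P=cloud(c,c['T'])[c['range_z']>0]
m=(P[:,2]>176)&(P[:,0]>450)&(P[:,0]<760)&(P[:,1]>0)&(P[:,1]<420);q=P[m]
for y in range(0,420,20):
    k=q[(q[:,1]>=y)&(q[:,1]<y+20)]
    if len(k): print(y,len(k),'x',k[:,0].min().round(),k[:,0].max().round(),'z',k[:,2].min().round(),k[:,2].max().round())
m=(abs(P[:,0]-585)<45)&(abs(P[:,1]-240)<45)&(P[:,2]<200)&(P[:,2]>100);print(np.percentile(P[m][:,2],[50,95,100]))
# stamp
m=(abs(P[:,0]-691)<30)&(abs(P[:,1]-250)<30)&(P[:,2]<170)&(P[:,2]>60);print(P[m][:,2].max())
E
```

```text
0 1050 x 526.0 699.0 z 223.0 297.0
20 780 x 523.0 703.0 z 225.0 297.0
40 272 x 526.0 631.0 z 238.0 297.0
60 517 x 568.0 635.0 z 256.0 321.0
80 397 x 568.0 639.0 z 249.0 331.0
100 837 x 450.0 637.0 z 260.0 509.0
120 1418 x 450.0 625.0 z 259.0 500.0
140 1840 x 450.0 640.0 z 265.0 490.0
160 1077 x 450.0 652.0 z 259.0 440.0
180 761 x 450.0 611.0 z 269.0 433.0
200 445 x 451.0 611.0 z 264.0 435.0
220 198 x 455.0 614.0 z 271.0 415.0
240 42 x 490.0 620.0 z 276.0 384.0
[150.03638981 171.69609701 174.30429411]
122.82689278807561
```

Call:
carry_out(delta_pos=[[0, 0, 0], [0, 0, 0]], turn=[[0, 3.6, 0], [0, 0, 0]], claw=[1, 1])

```text
time_s: 16.45
position: [624.0, -75.6, 223.7]
ee_rot: [180.0, 66.0, 95.5]
force: [0.1, -0.3, 0.2]
grip_width: 10.0
```

```bash
python3 -c "
from rel import *
rel(90,24,-2,30,10)
"
```

```text
t 16.45 [624.  -75.6 223.7] q [ 18.   38.5  97.6 -64.6  80.9  46.7] F [ 0.1 -0.3  0.2] w 10.0 z [ 0.089 -0.909 -0.407]
d cm [6.15 0.1  1.36] turn [-0. -0. -0.] target [623.8 -62.9 151.9] up in tool [-0.91  0.   -0.41]
```

Call:
carry_out(delta_pos=[[1.5, 0, 0.3], [1.5, 0.1, 0.3], [1.3, 0, 0.3], [1.2, 0, 0.3], [0.6, 0, 0.2]], turn=[[0, 0, 0], [0, 0, 0], [0, 0, 0], [0, 0, 0], [0, 0, 0]], claw=[1, 1, 1, 1, 1])

```text
time_s: 16.95
position: [623.6, -63.0, 159.2]
ee_rot: [-179.5, 66.1, 96.1]
force: [0.2, -0.4, -1.1]
grip_width: 9.6
```

```bash
python3 - <<'E'
from rel import *
rel(90,24,-2,30,0)
c=r.capture('scene');save('sc5',c);P=cloud(c,c['T'])[c['range_z']>0]
im=cv2.cvtColor(c['pixels'],cv2.COLOR_RGB2BGR)[90:280,200:450];cv2.imwrite('pics/sc5.png',cv2.resize(im,None,fx=3.1,fy=3.1,interpolation=cv2.INTER_CUBIC))
q=P[(P[:,2]>178)&(P[:,0]>450)&(P[:,0]<760)&(P[:,1]>180)&(P[:,1]<300)];
for y in range(180,300,20):
    k=q[(q[:,1]>=y)&(q[:,1]<y+20)]
    if len(k): print(y,len(k),'z',k[:,2].min().round())
E
```

```text
t 16.95 [623.6 -63.  159.2] q [ 19.1  44.6  97.1 -64.7  79.3  51.9] F [ 0.2 -0.4 -1.1] w 9.6 z [ 0.088 -0.91  -0.406]
d cm [0.67 0.02 0.29] turn [-0.1  0.1  0.2] target [623.8 -62.9 151.9] up in tool [-0.91 -0.   -0.41]
180 953 z 225.0
200 490 z 225.0
220 256 z 226.0
240 66 z 232.0
260 5 z 252.0
```

View pics/sc5.png

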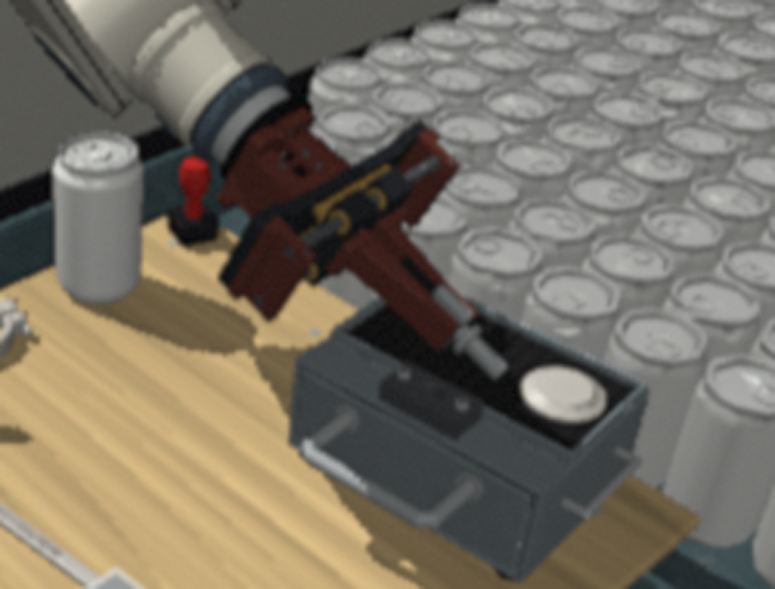

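Call:
carry_out(delta_pos=[[0, 0, 0], [0, 0, 0]], turn=[[0, -4.1, 0], [0, 0, 0]], claw=[1, 1])

```text
time_s: 17.2
position: [623.7, -63.1, 160.1]
ee_rot: [-179.4, 70.2, 96.2]
force: [-1.3, -0.8, -1.3]
grip_width: 9.6
```

```bash
python3 - <<'E'
from rel import *
rel(90,20,-2,30,0)
c=r.capture('scene');P=cloud(c,c['T'])[c['range_z']>0]
q=P[(P[:,2]>178)&(P[:,0]>450)&(P[:,0]<760)&(P[:,1]>180)&(P[:,1]<300)];
print(q[:,2].min())
s=r.observe();Ti=np.linalg.inv(Ttool(s));k=P@Ti[:3,:3].T+Ti[:3,3]
m=(abs(k[:,0])<14)&(abs(k[:,1])<14)&(k[:,2]>-5)&(k[:,2]<60)
for lo in range(-5,60,5):
    j=m&(k[:,2]>=lo)&(k[:,2]<lo+5)
    if j.any(): print(lo,j.sum(),P[j][:,2].min().round(1),P[j][:,2].max().round(1),'x',k[j][:,0].min().round(),k[j][:,0].max().round())
E
```

```text
t 17.2 [623.7 -63.1 160.1] q [ 19.8  46.5  96.7 -66.9  82.4  53.9] F [-1.3 -0.8 -1.3] w 9.6 z [ 0.091 -0.936 -0.339]
d cm [0.97 0.01 0.39] turn [-0.   0.2  0.2] target [623.8 -63.4 149.7] up in tool [-0.94 -0.   -0.34]
199.66711664896076
-5 41 149.2 174.2 x -14.0 12.0
0 16 157.2 170.4 x -12.0 2.0
5 33 150.5 170.2 x -12.0 8.0
10 16 155.2 165.1 x -9.0 1.0
15 17 153.7 162.1 x -8.0 2.0
20 17 152.6 160.5 x -8.0 -0.0
25 16 148.8 160.1 x -9.0 2.0
30 17 148.0 157.4 x -9.0 2.0
35 6 134.3 154.2 x -6.0 14.0
40 16 132.6 134.8 x 12.0 14.0
45 26 131.0 136.5 x 8.0 14.0
50 31 130.7 139.8 x 2.0 13.0
55 36 130.0 142.2 x -2.0 11.0
```

Call:
carry_out(delta_pos=[[0.25, 0, 0.09], [0.25, 0, 0.09], [0.19, 0, 0.07]], turn=[[0, 0, 0], [0, 0, 0], [0, 0, 0]], claw=[1, 1, 1])

```text
time_s: 17.55
position: [624.3, -63.4, 154.3]
ee_rot: [-180.0, 70.1, 95.6]
force: [0.3, 1.1, -0.8]
grip_width: 10.0
```

Call:
carry_out(delta_pos=[[0.1, 0, 0.03], [0, 0, 0]], turn=[[0, 0, 0], [0, 0, 0]], claw=[1, 1])

```text
time_s: 17.75
position: [624.2, -63.3, 153.1]
ee_rot: [-179.8, 70.1, 95.8]
force: [-0.5, 0.1, -1.2]
grip_width: 9.8
```

Call:
carry_out(delta_pos=[[0.1, 0, 0.03], [0, 0, 0]], turn=[[0, 0, 0], [0, 0, 0]], claw=[1, 1])

```text
time_s: 17.95
position: [624.2, -63.1, 152.0]
ee_rot: [-179.8, 70.1, 95.8]
force: [0.5, 0.4, -0.5]
grip_width: 9.6
```

Call:
carry_out(delta_pos=[[0.1, 0, 0.03], [0, 0, 0]], turn=[[0, 0, 0], [0, 0, 0]], claw=[1, 1])

```text
time_s: 18.15
position: [624.1, -63.0, 150.9]
ee_rot: [-179.8, 70.1, 95.8]
force: [0.1, 0.1, -1.0]
grip_width: 9.7
```

Call:
carry_out(delta_pos=[[0.1, 0, 0.03], [0, 0, 0]], turn=[[0, 0, 0], [0, 0, 0]], claw=[1, 1])

```text
time_s: 18.35
position: [624.1, -63.0, 149.8]
ee_rot: [-179.8, 70.1, 95.8]
force: [-0.3, -0.1, -1.5]
grip_width: 10.0
```

Call:
carry_out(delta_pos=[[0.1, 0, 0.03], [0, 0, 0]], turn=[[0, 0, 0], [0, 0, 0]], claw=[1, 1])

```text
time_s: 18.55
position: [624.1, -62.9, 148.8]
ee_rot: [-179.8, 70.1, 95.8]
force: [-0.1, -0.2, 0.3]
grip_width: 9.8
```

```bash
python3 - <<'E'
from rel import *
rel(90,20,-2,30,0)
c=r.capture('scene');im=cv2.cvtColor(c['pixels'],cv2.COLOR_RGB2BGR)[150:280,250:430];cv2.imwrite('pics/sc6.png',cv2.resize(im,None,fx=4.4,fy=4.4,interpolation=cv2.INTER_CUBIC))
E
```

```text
t 18.55 [624.1 -62.9 148.8] q [ 19.8  47.6  96.5 -67.   82.   54.9] F [-0.1 -0.2  0.3] w 9.8 z [ 0.091 -0.936 -0.34 ]
d cm [-0.1  -0.03  0.01] turn [-0.   0.1  0.1] target [623.8 -63.4 149.7] up in tool [-0.94 -0.   -0.34]
```

View pics/sc6.png

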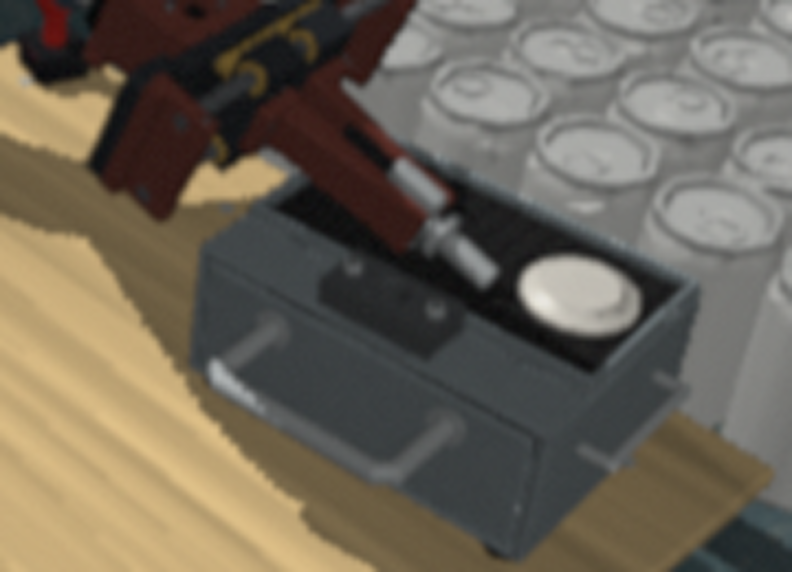

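Call:
carry_out(delta_pos=[[0.1, 0, 0.03], [0, 0, 0]], turn=[[0, 0, 0], [0, 0, 0]], claw=[1, 1])

```text
time_s: 18.8
position: [624.2, -62.9, 148.1]
ee_rot: [-179.8, 70.2, 95.7]
force: [-0.0, 0.2, 0.8]
grip_width: 9.8
```

Call:
carry_out(delta_pos=[[0, 0, 0], [0.1, 0, 0.03], [0, 0, 0]], turn=[[0, 0, 0], [0, 0, 0], [0, 0, 0]], claw=[1, 1, 1], grip_force=6)

```text
time_s: 19.1
position: [624.2, -62.7, 147.0]
ee_rot: [-179.9, 70.1, 95.7]
force: [-0.5, 0.9, 2.1]
grip_width: 10.1
```

Call:
carry_out(delta_pos=[[0.1, 0, 0.03], [0, 0, 0]], turn=[[0, 0, 0], [0, 0, 0]], claw=[1, 1])

```text
time_s: 19.3
position: [624.3, -62.6, 146.2]
ee_rot: [-179.9, 70.2, 95.7]
force: [-0.0, 1.9, 4.7]
grip_width: 10.1
```

Call:
carry_out(delta_pos=[[0.1, 0, 0.03], [0, 0, 0]], turn=[[0, 0, 0], [0, 0, 0]], claw=[1, 1])

```text
time_s: 19.5
position: [624.3, -62.5, 145.7]
ee_rot: [-179.9, 70.2, 95.6]
force: [-0.8, 3.3, 7.3]
grip_width: 10.2
```

```bash
python3 - <<'E'
from rel import *
rel(90,20,-2,30,0)
c=r.capture('scene');im=cv2.cvtColor(c['pixels'],cv2.COLOR_RGB2BGR)[150:280,250:430];cv2.imwrite('pics/sc7.png',cv2.resize(im,None,fx=4.4,fy=4.4,interpolation=cv2.INTER_CUBIC))
E
```

```text
t 19.5 [624.3 -62.5 145.7] q [ 19.8  47.9  96.4 -67.1  81.9  55.2] F [-0.8  3.3  7.3] w 10.2 z [ 0.092 -0.936 -0.339]
d cm [-0.4  -0.06 -0.06] turn [-0.   0.2  0. ] target [623.8 -63.4 149.7] up in tool [-0.94 -0.   -0.34]
```

View pics/sc7.png

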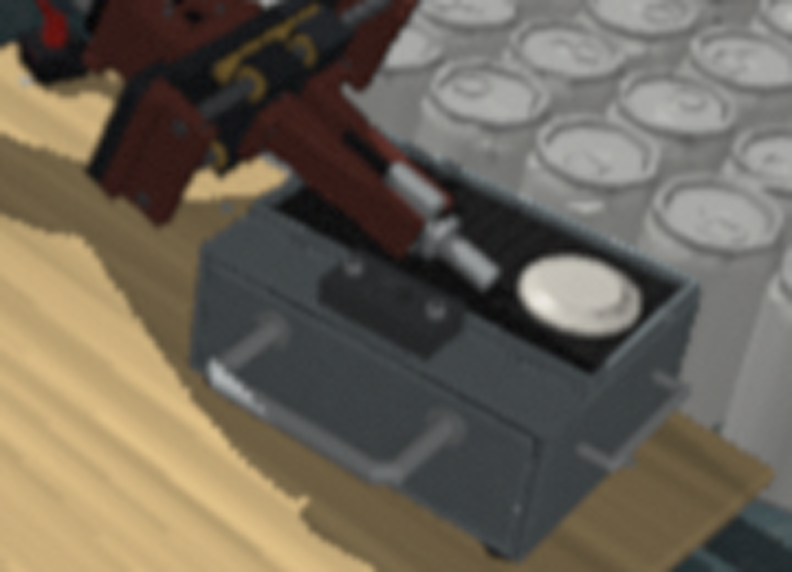

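Call:
carry_out(delta_pos=[[0, 0, 0], [0, 0, 0]], turn=[[0, 0, 0], [0, 0, 0]], claw=[1, 1], grip_force=3)

```text
time_s: 19.75
position: [624.3, -62.7, 145.1]
ee_rot: [-179.9, 70.1, 95.7]
force: [0.1, 2.3, 4.5]
grip_width: 10.0
```

Call:
carry_out(delta_pos=[[0.1, 0, 0.03], [0, 0, 0]], turn=[[0, 0, 0], [0, 0, 0]], claw=[1, 1])

```text
time_s: 19.95
position: [624.3, -62.6, 143.7]
ee_rot: [-179.9, 70.1, 95.7]
force: [0.4, 1.6, 4.7]
grip_width: 10.6
```

Call:
carry_out(delta_pos=[[0.08, 0, 0.03], [0, 0, 0], [0, 0, 0]], turn=[[0, 0, 0], [0, 0, 0], [0, 0, 0]], claw=[1, 1, 1])

```text
time_s: 20.25
position: [624.2, -62.6, 142.8]
ee_rot: [-179.8, 70.1, 95.8]
force: [-0.6, 2.2, 4.6]
grip_width: 10.5
```

```bash
python3 - <<'E'
from rel import *
rel(90,20,-2,30,0)
c=r.capture('scene');im=cv2.cvtColor(c['pixels'],cv2.COLOR_RGB2BGR)[150:280,250:430];cv2.imwrite('pics/sc8.png',cv2.resize(im,None,fx=4.4,fy=4.4,interpolation=cv2.INTER_CUBIC))
E
```

```text
t 20.25 [624.2 -62.6 142.8] q [ 19.8  48.2  96.4 -67.1  81.8  55.3] F [-0.6  2.2  4.6] w 10.5 z [ 0.091 -0.936 -0.34 ]
d cm [-0.67 -0.04 -0.16] turn [-0.   0.1  0.1] target [623.8 -63.4 149.7] up in tool [-0.94 -0.   -0.34]
```

View pics/sc8.png

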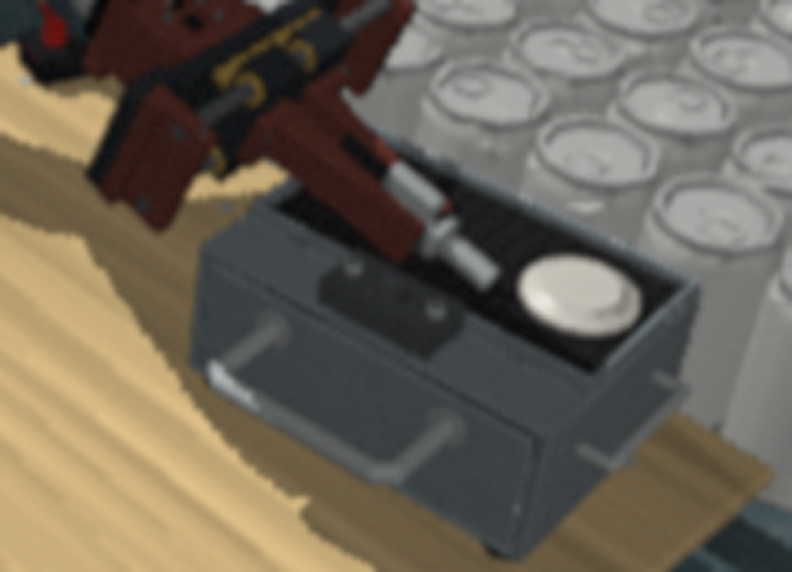

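```bash
python3 - <<'E'
from rel import *
c=r.capture('scene');P=cloud(c,c['T']);ok=c['range_z']>0
Q=P[ok];X=(Q[:,:2]-plan.O)@plan.ex;Y=(Q[:,:2]-plan.O)@plan.ey
m=(abs(X+2)<20)&(Y>-60)&(Y<60)&(Q[:,2]>134)&(Q[:,2]<175)
for y in range(-45,60,5):
    k=m&(Y>=y)&(Y<y+5)
    if k.any(): print(y,k.sum(),'zmax',np.sort(Q[k][:,2])[-3:].round(1),'X',X[k].min().round(),X[k].max().round())
E
```

```text
-45 22 zmax [142.6 142.9 143.9] X -15.0 16.0
-40 22 zmax [142.  142.3 142.6] X -20.0 17.0
-35 15 zmax [138.3 138.4 139.1] X -18.0 17.0
-30 5 zmax [135.6 136.6 137.2] X 4.0 18.0
-25 14 zmax [143.  143.4 143.8] X -13.0 4.0
-20 18 zmax [144.5 145.3 145.8] X -11.0 0.0
-15 20 zmax [146.5 146.9 147. ] X -14.0 0.0
-10 18 zmax [148.4 149.  149.5] X -9.0 1.0
-5 20 zmax [150.1 151.1 151.5] X -15.0 2.0
0 30 zmax [157.3 157.3 157.9] X -13.0 9.0
5 28 zmax [162.4 164.2 165.1] X -15.0 0.0
10 54 zmax [166.1 166.5 168.2] X -18.0 11.0
15 54 zmax [168.3 168.5 168.9] X -18.0 0.0
20 50 zmax [170.  170.4 171.4] X -17.0 -0.0
25 51 zmax [170.8 170.9 170.9] X -17.0 0.0
30 46 zmax [171.  171.  171.4] X -18.0 11.0
35 38 zmax [166.9 168.7 170.1] X -18.0 12.0
40 49 zmax [167.6 167.7 168. ] X -19.0 13.0
45 53 zmax [169.6 170.1 170.5] X -20.0 14.0
50 53 zmax [171.7 172.1 172.2] X -20.0 14.0
55 58 zmax [173.4 173.6 174.7] X -21.0 14.0
```

Call:
carry_out(delta_pos=[[0.09, 0, 0.03], [0, 0, 0], [0, 0, 0]], turn=[[0, 0, 0], [0, 0, 0], [0, 0, 0]], claw=[1, 1, 1])

```text
time_s: 20.65
position: [624.1, -62.7, 142.0]
ee_rot: [-179.8, 70.1, 95.8]
force: [0.5, 1.9, 4.4]
grip_width: 10.4
```

```bash
cat > slope.py <<'E'
from rel import *
c=r.capture('scene');P=cloud(c,c['T']);ok=c['range_z']>0
s=r.observe();print(s['position'].round(1),s['force'].round(1),round(s['grip_width'],1),s['time_s'])
Q=P[ok];X=(Q[:,:2]-plan.O)@plan.ex;Y=(Q[:,:2]-plan.O)@plan.ey
m=(abs(X+2)<20)&(Q[:,2]>134)&(Q[:,2]<175)
print([(y,np.sort(Q[m&(Y>=y)&(Y<y+5)][:,2])[-3:].mean().round(1)) for y in range(-30,40,5) if (m&(Y>=y)&(Y<y+5)).any()])
im=cv2.cvtColor(c['pixels'],cv2.COLOR_RGB2BGR)[150:280,250:430];cv2.imwrite('pics/%s.png'%sys.argv[1],cv2.resize(im,None,fx=4.4,fy=4.4,interpolation=cv2.INTER_CUBIC))
E
python3 slope.py sc9
```

```text
[624.2 -62.7 141.9] [0.1 1.8 5.1] 10.5 20.7
[(-30, np.float64(136.6)), (-25, np.float64(143.5)), (-20, np.float64(146.5)), (-15, np.float64(146.8)), (-10, np.float64(149.4)), (-5, np.float64(150.5)), (0, np.float64(158.2)), (5, np.float64(164.7)), (10, np.float64(166.9)), (15, np.float64(168.0)), (20, np.float64(170.2)), (25, np.float64(171.6)), (30, np.float64(172.1)), (35, np.float64(165.3))]
```

Call:
carry_out(delta_pos=[[0, 0, 0], [0, 0, 0], [0, 0, 0], [0, 0, 0]], turn=[[0, 0, 0], [0, 0, 0], [0, 0, 0], [0, 0, 0]], claw=[0.77, 0.75, 0.74, 0.73])

```text
time_s: 21.1
position: [623.9, -62.8, 141.8]
ee_rot: [-179.8, 70.1, 95.8]
force: [-0.1, 0.6, 3.8]
grip_width: 11.9
```

```bash
python3 slope.py sc10
```

```text
[623.9 -62.8 141.8] [0.4 0.  3.9] 11.5 21.15
[(-30, np.float64(135.8)), (-25, np.float64(145.1)), (-20, np.float64(145.9)), (-15, np.float64(147.4)), (-10, np.float64(148.9)), (-5, np.float64(151.2)), (0, np.float64(157.6)), (5, np.float64(164.4)), (10, np.float64(167.2)), (15, np.float64(169.1)), (20, np.float64(170.5)), (25, np.float64(172.6)), (30, np.float64(172.8)), (35, np.float64(167.4))]
```

View pics/sc10.png

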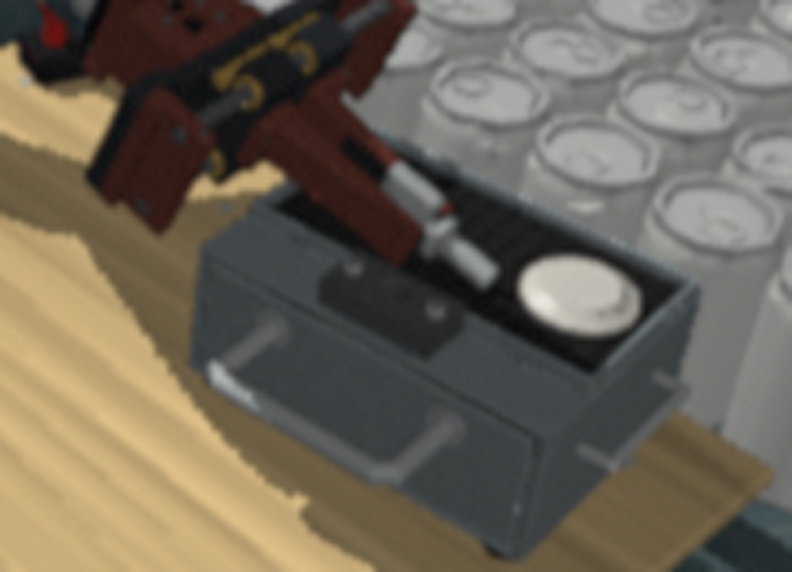

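Call:
carry_out(delta_pos=[[0, 0, 0], [0, 0, 0], [0, 0, 0]], turn=[[0, 0, 0], [0, 0, 0], [0, 0, 0]], claw=[0.7, 0.66, 0.63])

```text
time_s: 21.45
position: [624.0, -62.8, 141.8]
ee_rot: [-179.8, 70.1, 95.8]
force: [-0.2, -1.1, 3.9]
grip_width: 15.9
```

```bash
python3 slope.py sc11
```

```text
[624.  -62.7 141.8] [ 0.1 -0.6  3.2] 15.8 21.5
[(-30, np.float64(136.3)), (-25, np.float64(144.6)), (-20, np.float64(146.2)), (-15, np.float64(147.2)), (-10, np.float64(149.0)), (-5, np.float64(150.0)), (0, np.float64(157.3)), (5, np.float64(165.6)), (10, np.float64(167.1)), (15, np.float64(168.6)), (20, np.float64(170.1)), (25, np.float64(171.5)), (30, np.float64(172.9)), (35, np.float64(165.2))]
```

View pics/sc11.png

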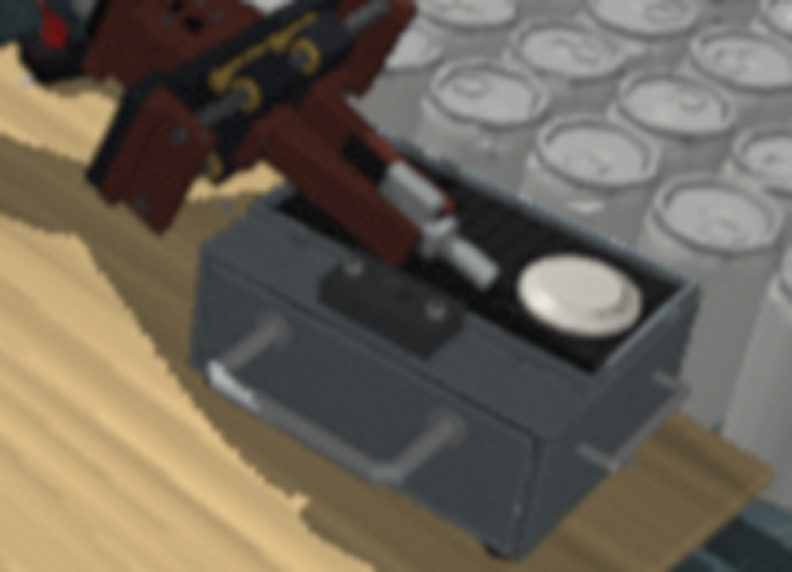

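Call:
carry_out(delta_pos=[[0, 0, -0.3], [0, 0, -0.4], [0, 0, 0]], turn=[[0, 0, 0], [0, 0, 0], [0, 0, 0]], claw=[0.63, 0.63, 0.63])

```text
time_s: 21.8
position: [623.5, -55.4, 144.0]
ee_rot: [-179.8, 70.1, 95.8]
force: [0.1, -0.9, 0.1]
grip_width: 16.4
```

```bash
python3 slope.py sc12
```

```text
[623.5 -55.6 144. ] [-0.5  0.4  1. ] 16.4 21.85
[(-30, np.float64(135.7)), (-25, np.float64(145.1)), (-20, np.float64(146.6)), (-15, np.float64(147.7)), (-10, np.float64(148.5)), (-5, np.float64(150.4)), (0, np.float64(157.4)), (5, np.float64(164.9)), (10, np.float64(167.7)), (15, np.float64(168.8)), (20, np.float64(169.9)), (25, np.float64(172.1)), (30, np.float64(172.7)), (35, np.float64(164.7))]
```

View pics/sc12.png

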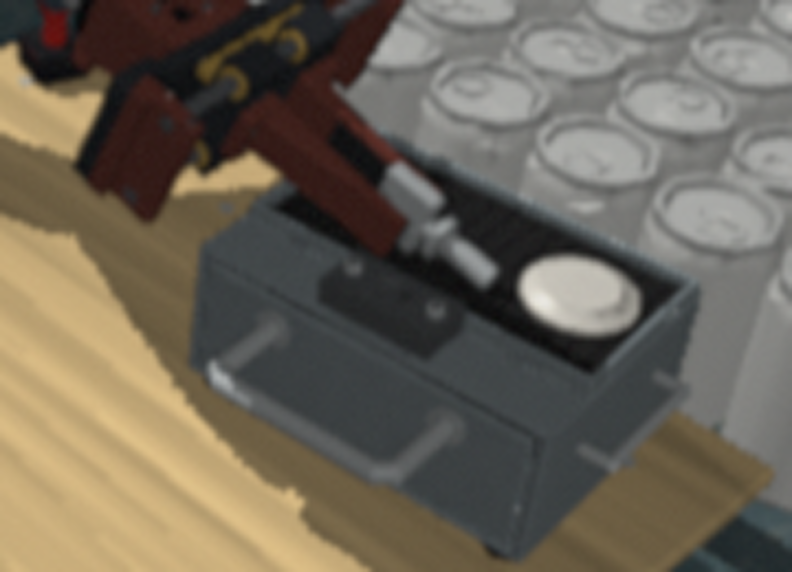

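Call:
carry_out(delta_pos=[[0, 0, -0.6], [0, 0, -0.8], [0, 0, -1], [0, 0, -1], [0, 0, -1]], turn=[[0, 0, 0], [0, 0, 0], [0, 0, 0], [0, 0, 0], [0, 0, 0]], claw=[0.63, 0.63, 0.63, 0.63, 0.63])

```text
time_s: 22.35
position: [619.5, -13.8, 159.6]
ee_rot: [-179.9, 70.1, 95.7]
force: [0.5, 0.1, -0.4]
grip_width: 15.9
```

```bash
python3 slope.py sc13
```

```text
[619.9 -12.5 160.1] [-0.3  1.5 -0. ] 16.3 22.4
[(-30, np.float64(135.7)), (-25, np.float64(144.3)), (-20, np.float64(146.2)), (-15, np.float64(147.7)), (-10, np.float64(149.4)), (-5, np.float64(151.4)), (0, np.float64(157.3)), (5, np.float64(165.0)), (10, np.float64(166.7)), (15, np.float64(168.8)), (20, np.float64(170.9)), (25, np.float64(172.1)), (30, np.float64(172.1)), (35, np.float64(161.9))]
```

View pics/sc13.png

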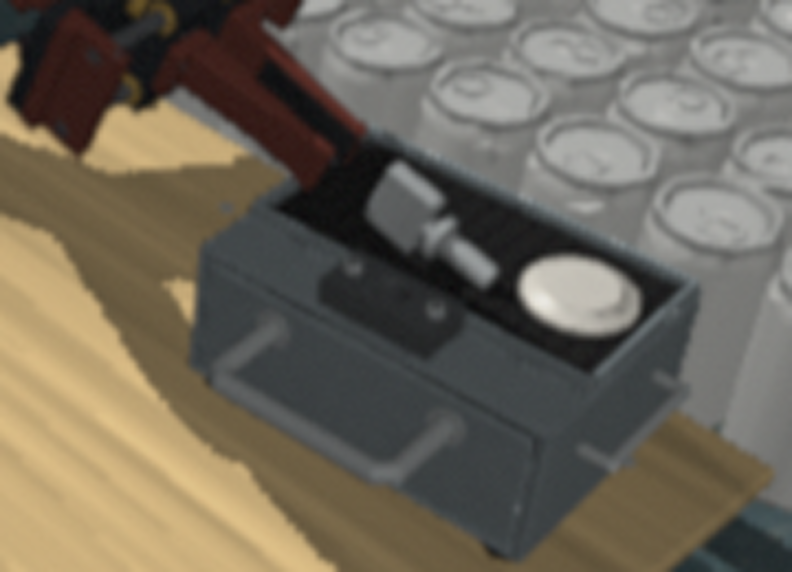

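Call:
carry_out(delta_pos=[[-1.8, 0, -1.2], [-1.8, 0, -1.2], [-1.8, 0, -0.6], [0, 0, 0], [0, 0, 0]], turn=[[0, 0, 0], [0, 0, 0], [0, 0, 0], [0, 7.8, 0], [0, 7.8, 0]], claw=[0.63, 0.63, 0.63, 0.63, 0.63])

```text
time_s: 22.9
position: [618.7, -4.0, 220.3]
ee_rot: [-179.9, 54.2, 95.8]
force: [-0.4, -0.0, -0.1]
grip_width: 16.5
```

Call:
carry_out(delta_pos=[[0, 0, 0], [0, 0, 0], [0, 0, 0], [0, 0, 0], [0, 0, 0]], turn=[[0, 7.8, 0], [0, 7.8, 0], [0, 7.8, 0], [0, 7.8, 0], [0, 7.8, 0]], claw=[0.3, 0.3, 0.3, 0.3, 0.3])

```text
time_s: 23.4
position: [619.0, -4.9, 221.9]
ee_rot: [179.9, 15.2, 95.6]
force: [0.6, -0.8, -0.9]
grip_width: 30.8
```

Call:
carry_out(delta_pos=[[0, 0, 0], [0, 0, 0], [0, 0, 0]], turn=[[0, 7.8, 0], [0, 7.8, 0], [0, 0, 0]], claw=[0.3, 0.3, 0.3])

```text
time_s: 23.7
position: [619.0, -8.1, 221.4]
ee_rot: [179.9, -0.2, 95.3]
force: [0.7, 0.5, 0.2]
grip_width: 30.4
```

```bash
python3 - <<'E'
from h import *
import plan
delta(517.5,-86,190,95.6)
c=r.capture('scene');P=cloud(c,c['T'])[c['range_z']>0]
def an(P,n):
    X=(P[:,:2]-plan.O)@plan.ex;Y=(P[:,:2]-plan.O)@plan.ey
    m=(X<-98)&(X>-125)&(abs(Y)<32)&(P[:,2]>95)&(P[:,2]<120)
    if m.sum()>5:
        rr=cv2.minAreaRect(P[m][:,:2].astype(np.float32));print(n,m.sum(),'X',np.percentile(X[m],[2,50,98]).round(1),'z',np.percentile(P[m][:,2],[2,50,98]).round(1),rr)
an(P,'scene')
for n in ('top0','wrist1'):
    d=np.load(n+'.npz');an(cloud({'range_z':d['z'],'mtx':d['K']},d['T'])[d['z']>0],n)
E
```

```text
t 23.7 pos [619.   -8.1 221.4] [179.9  -0.2  95.3] F [0.7 0.5 0.2] M [-0.07  0.05 -0.03] w 30.4 q [-2. 24. 94.  0. 62. -7.]
delta cm [ -6.82 -10.83   3.11] turn [ 0.05 -0.17 -0.25]
scene 177 X [-115.3 -112.3 -106.2] z [106.9 112.5 115.3] ((517.122314453125, -86.13528442382812), (11.12746524810791, 63.644737243652344), 5.247208595275879)
top0 115 X [-114.8 -110.2 -105.4] z [108.2 112.3 115.9] ((517.51220703125, -86.11155700683594), (9.677753448486328, 63.562076568603516), 5.6888227462768555)
wrist1 475 X [-114.2 -109.5 -104.7] z [107.8 111.4 113.5] ((518.1353149414062, -86.05522918701172), (9.862478256225586, 63.80449676513672), 5.507159233093262)
```

Call:
carry_out(delta_pos=[[-1.7, -2.7, 0], [-1.7, -2.7, 0], [-1.7, -2.7, 0], [-1.7, -2.7, 0], [0, 0, 2]], turn=[[0, 0, 0], [0, 0, 0], [0, 0, 0], [0, 0, -0.2], [0, 0, 0]], claw=[0.3, 0.3, 0.3, 0.3, 0.3])

```text
time_s: 24.25
position: [516.1, -84.3, 201.7]
ee_rot: [-180.0, 0.2, 95.8]
force: [0.5, -0.3, -0.6]
grip_width: 30.5
```

```bash
python3 - <<'E'
from h import *
delta(517.5,-86.1,89,95.6)
s=r.observe();c=r.capture('wrist');save('w5',c)
c=r.capture('top');save('top5',c)
E
```

```text
t 24.25 pos [516.1 -84.3 201.7] [-180.     0.2   95.8] F [ 0.5 -0.3 -0.6] M [-0.04  0.08  0.01] w 30.5 q [-10.  17. 107.  -0.  55. -16.]
delta cm [-0.17  0.12 11.27] turn [-0.    0.15  0.22]
```

View pics/w5.png

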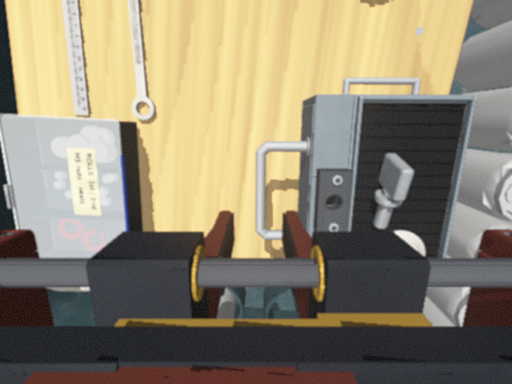

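```bash
python3 - <<'E'
from h import *
d=np.load('top0.npz');P=cloud({'range_z':d['z'],'mtx':d['K']},d['T'])[d['z']>0]
m=(P[:,0]<500)&(P[:,0]>250)&(abs(P[:,1]+85)<110)&(P[:,2]>62)
print(P[m].min(0).round(),P[m].max(0).round(),np.percentile(P[m][:,0],99.),np.percentile(P[m][:,2],[50,99]))
E
```

```text
[ 254. -195.   62.] [382. -33. 101.] 379.00943239895264 [95.0248611  98.68250918]
```

Call:
carry_out(delta_pos=[[-0.1, 0.1, 2.5], [0, 0, 3], [0, 0, 3], [0, 0, 1.8], [0, 0, 0.9]], turn=[[0, 0, 0], [0, 0, 0], [0, 0, 0], [0, 0, 0], [0, 0, 0]], claw=[0.3, 0.3, 0.3, 0.3, 0.3])

```text
time_s: 24.85
position: [518.2, -82.9, 86.8]
ee_rot: [-179.8, -0.1, 95.9]
force: [0.5, 0.1, -0.4]
grip_width: 30.6
```

```bash
python3 - <<'E'
from h import *
delta(517.5,-86.1,89,95.6)
E
```

```text
t 24.85 pos [518.2 -82.9  86.8] [-1.798e+02 -1.000e-01  9.590e+01] F [ 0.5  0.1 -0.4] M [-0.05  0.03  0.02] w 30.6 q [-10.  28. 111.  -0.  42. -16.]
delta cm [-0.31 -0.1  -0.22] turn [-0.22 -0.05  0.32]
```

Call:
carry_out(delta_pos=[[-0.2, -0.1, -0.2], [0, 0, 0], [0, 0, 0], [0, 0, 0], [0, 0, 0]], turn=[[0, 0, 0.3], [0, 0, 0], [0, 0, 0], [0, 0, 0], [0, 0, 0]], claw=[0.5, 0.65, 0.75, 1, 1], grip_force=15)

```text
time_s: 25.35
position: [518.6, -86.3, 91.4]
ee_rot: [180.0, -0.0, 95.5]
force: [-0.2, 0.5, 6.9]
grip_width: 9.6
```

```bash
python3 - <<'E'
from h import *
s=r.observe()
delta(s['position'][0]-75*.9952,s['position'][1]-75*.0976,s['position'][2],95.6)
E
```

```text
t 25.35 pos [518.6 -86.3  91.4] [180.   -0.   95.5] F [-0.2  0.5  6.9] M [0.08 0.21 0.04] w 9.6 q [-11.  27. 111.   0.  42. -16.]
delta cm [-0.01 -7.5  -0.01] turn [ 0.05 -0.04 -0.11]
```

Call:
carry_out(delta_pos=[[0, 0, -0.05], [0, 0, 0]], turn=[[0, 0, 0], [0, 0, 0]], claw=[1, 1])

```text
time_s: 25.55
position: [518.6, -86.3, 91.4]
ee_rot: [180.0, -0.1, 95.5]
force: [0.5, 0.8, 4.9]
grip_width: 9.7
```

Call:
carry_out(delta_pos=[[0, 0, -0.08], [0, 0, 0]], turn=[[0, 0, 0], [0, 0, 0]], claw=[1, 1])

```text
time_s: 25.75
position: [518.0, -86.3, 91.5]
ee_rot: [-180.0, -0.1, 95.5]
force: [1.1, -1.0, -1.8]
grip_width: 9.6
```

Call:
carry_out(delta_pos=[[0, -0.2, 0], [0, -0.4, 0], [0, -0.5, 0]], turn=[[0, 0, 0], [0, 0, 0], [0, 0, 0]], claw=[1, 1, 1])

```text
time_s: 26.05
position: [506.8, -87.4, 91.5]
ee_rot: [-180.0, -0.1, 95.5]
force: [3.6, -2.1, -2.5]
grip_width: 9.7
```

Call:
carry_out(delta_pos=[[0, -0.8, 0], [0, -1, 0], [0, -1, 0], [0, -1, 0], [0, -0.9, 0]], turn=[[0, 0, 0], [0, 0, 0], [0, 0, 0], [0, 0, 0], [0, 0, 0]], claw=[1, 1, 1, 1, 1])

```text
time_s: 26.55
position: [458.7, -92.0, 91.5]
ee_rot: [-179.9, -0.1, 95.5]
force: [2.8, -3.5, -7.3]
grip_width: 9.6
```

Call:
carry_out(delta_pos=[[0, -0.5, 0], [0, -0.4, 0], [0, -0.2, 0], [0, 0, 0]], turn=[[0, 0, 0], [0, 0, 0], [0, 0, 0], [0, 0, 0]], claw=[1, 1, 1, 1])

```text
time_s: 26.95
position: [447.4, -93.1, 91.4]
ee_rot: [-179.8, -0.1, 95.5]
force: [0.7, -5.4, -4.6]
grip_width: 9.6
```

```bash
python3 - <<'E'
from h import *
import plan
delta(517.5,-86.1,89,95.6)
c=r.capture('scene');save('sc15',c);P=cloud(c,c['T'])[c['range_z']>0]
X=(P[:,:2]-plan.O)@plan.ex;Y=(P[:,:2]-plan.O)@plan.ey
m=(abs(Y)<95)&(X>-70)&(X<75)&(P[:,2]>125)&(P[:,2]<139);print(cv2.minAreaRect(P[m][:,:2].astype(np.float32)))
E
```

```text
t 26.95 pos [447.4 -93.1  91.4] [-1.798e+02 -1.000e-01  9.550e+01] F [ 0.7 -5.4 -4.6] M [-1.02 -0.09  0.08] w 9.6 q [-13.  23. 119.   0.  38. -19.]
delta cm [0.02 7.05 0.22] turn [-0.16 -0.07 -0.1 ]
((627.1048583984375, -76.26766967773438), (132.2632293701172, 178.44056701660156), 5.401294708251953)
```

View pics/sc15.png

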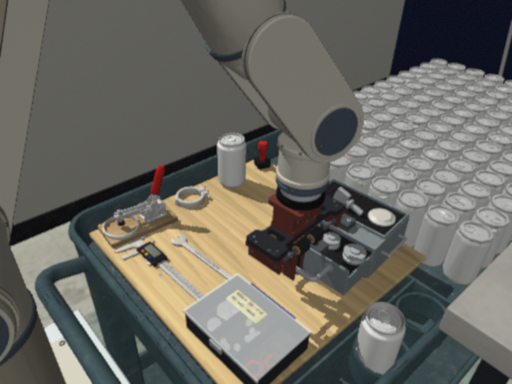

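Call:
carry_out(delta_pos=[[-0.05, -0.1, 0.04], [0, -0.1, 0], [0, 0, 0]], turn=[[0, 0, 0], [0, 0, 0], [0, 0, 0]], claw=[1, 1, 1])

```text
time_s: 27.3
position: [446.5, -93.2, 91.3]
ee_rot: [-179.9, -0.1, 95.5]
force: [0.2, 0.1, 1.0]
grip_width: 9.5
```

Call:
carry_out(delta_pos=[[-0.03, -0.1, 0], [0, 0, 0]], turn=[[0, 0, 0], [0, 0, 0]], claw=[1, 1])

```text
time_s: 27.5
position: [445.9, -93.4, 91.3]
ee_rot: [-179.9, -0.1, 95.5]
force: [0.3, 4.1, 3.5]
grip_width: 9.9
```

Call:
carry_out(delta_pos=[[0, -0.1, 0], [0, 0, 0]], turn=[[0, 0, 0], [0, 0, 0]], claw=[1, 1])

```text
time_s: 27.7
position: [445.1, -93.5, 91.3]
ee_rot: [-179.9, -0.1, 95.5]
force: [0.3, 4.4, 3.0]
grip_width: 9.2
```

Call:
carry_out(delta_pos=[[0.02, -0.1, -0.02], [0, 0, 0]], turn=[[0, 0, 0], [0, 0, 0]], claw=[1, 1])

```text
time_s: 27.9
position: [444.0, -93.6, 91.3]
ee_rot: [-179.9, -0.1, 95.5]
force: [1.0, 4.0, 1.1]
grip_width: 9.3
```

Call:
carry_out(delta_pos=[[0.02, -0.1, 0], [0, 0, 0]], turn=[[0, 0, 0], [0, 0, 0]], claw=[1, 1])

```text
time_s: 28.1
position: [443.9, -93.6, 91.4]
ee_rot: [180.0, -0.1, 95.5]
force: [4.9, 4.5, -1.5]
grip_width: 9.7
```

Call:
carry_out(delta_pos=[[0.03, -0.05, 0], [0, 0, 0]], turn=[[0, 0, 0], [0, 0, 0]], claw=[1, 1])

```text
time_s: 28.3
position: [443.9, -93.6, 91.4]
ee_rot: [179.9, -0.0, 95.5]
force: [5.8, 2.7, -4.0]
grip_width: 9.4
```

Call:
carry_out(delta_pos=[[0, 0.04, 0], [0, 0, 0], [0, 0, 0], [0, 0, 0], [0, 0, 0]], turn=[[0, 0, 0], [0, 0, 0], [0, 0, 0], [0, 0, 0], [0, 0, 0]], claw=[1, 0.7, 0.5, 0.3, 0.3])

```text
time_s: 28.8
position: [442.7, -93.5, 91.3]
ee_rot: [-179.9, -0.1, 95.5]
force: [0.5, -0.5, 0.1]
grip_width: 30.2
```

Call:
carry_out(delta_pos=[[0, 0, -1], [0, 0, -2], [0, 0, -4], [0, 0, -4], [0, 0, -4]], turn=[[0, 0, 0], [0, 0, 0], [0, 0, 0], [0, 0, 0], [0, 0, 0]], claw=[0.3, 0.3, 0.3, 0.3, 0.3])

```text
time_s: 29.3
position: [442.8, -93.6, 243.6]
ee_rot: [-179.9, -0.1, 95.5]
force: [0.9, -0.4, -0.2]
grip_width: 30.7
```

Call:
carry_out(delta_pos=[[3, -3, -1], [4, -3, 0], [4, -1, 0], [4, 0, 0], [4, 0, 0]], turn=[[0, 0, 0], [0, 0, 0], [0, 0, 0], [0, 0, 0], [0, 0, 0]], claw=[0.3, 0.3, 0.3, 0.3, 0.3])

```text
time_s: 29.8
position: [354.6, 90.0, 252.8]
ee_rot: [180.0, -0.1, 95.5]
force: [0.8, 0.3, 0.5]
grip_width: 30.3
```

```bash
python3 - <<'E'
from h import *
import plan
c=r.capture('scene');im=cv2.cvtColor(c['pixels'],cv2.COLOR_RGB2BGR);cv2.imwrite('pics/sc16.png',cv2.resize(im[130:310,200:440],None,fx=3.3,fy=3.3,interpolation=cv2.INTER_CUBIC))
c2=r.capture('top');save('top6',c2)
for c in (c,c2):
    P=cloud(c,c['T'])[c['range_z']>0]
    X=(P[:,:2]-plan.O)@plan.ex;Y=(P[:,:2]-plan.O)@plan.ey
    m=(abs(Y)<100)&(X>-75)&(X<75)&(P[:,2]>127)&(P[:,2]<142);print(cv2.minAreaRect(P[m][:,:2].astype(np.float32)))
    m=(X<-170)&(X>-200)&(abs(Y)<32)&(P[:,2]>95)&(P[:,2]<120);print('handle X',np.percentile(X[m],[2,50,98]).round(1),cv2.minAreaRect(P[m][:,:2].astype(np.float32)))
    m=(abs(X-10)<50)&(Y>-25)&(Y<80)&(P[:,2]>136)&(X>-25);print('pin',m.sum(),P[m][:,2].max().round(1),X[m].mean().round(),Y[m].mean().round())
delta(0,0,0,0)
for t in ['can_upright','date_stamp','wrench','ferrule_cap','lock_pin','chest']: print(t,[(np.round(d['at'],1),round(d['confidence'],2)) for d in r.place_of(t,'top')][:1])
E
```

```text
((626.5599365234375, -75.26644134521484), (132.52809143066406, 180.59890747070312), 5.299551486968994)
handle X [-189.9 -187.1 -181.4] ((442.660400390625, -93.41619873046875), (10.27780818939209, 63.971160888671875), 5.0036115646362305)
pin 357 172.8 -4.0 14.0
((627.091796875, -76.07006072998047), (130.5592803955078, 180.92689514160156), 5.5261406898498535)
handle X [-189.6 -184.7 -180.3] ((442.8037109375, -92.90972900390625), (9.870043754577637, 62.332244873046875), 5.755232334136963)
pin 195 172.9 -1.0 12.0
t 29.9 pos [354.8  92.1 252.6] [ 1.80e+02 -1.00e-01  9.58e+01] F [-0.1  0.  -0.4] M [-0.12  0.07  0.  ] w 30.7 q [ 13.  -1. 122.   0.  59.   7.]
delta cm [ -5.63 -36.23  25.24] turn [-0.1  -0.11 95.81]
can_upright [(array([583.5, 239.8,  52. ]), 0.89)]
date_stamp [(array([690.6, 247.7,  51.6]), 0.82)]
wrench [(array([373.4,  64.2,  49.7]), 0.66)]
ferrule_cap [(array([ 651.2, -127.5,  132. ]), 0.88)]
lock_pin [(array([627.7, -68.5, 149. ]), 0.48)]
chest [(array([629.6, -73.5,  51.8]), 0.55)]
```

View pics/sc16.png

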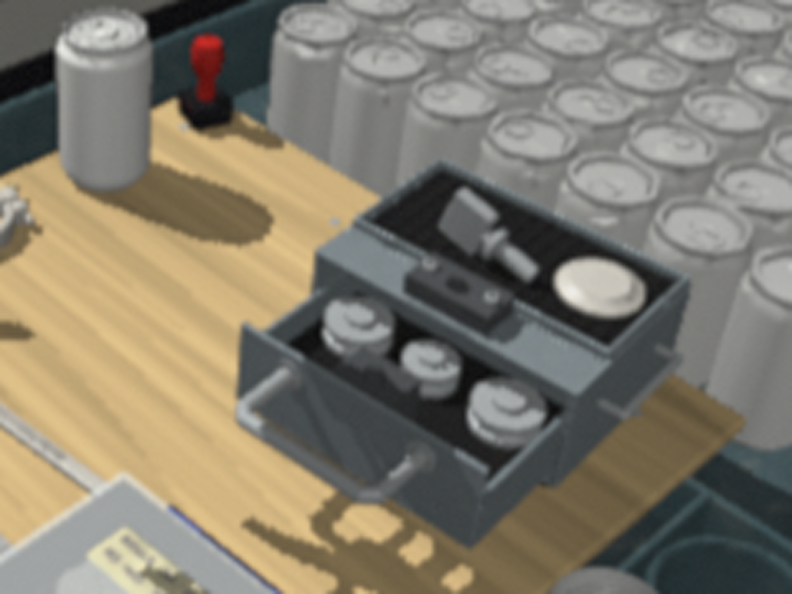

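View pics/top6.png

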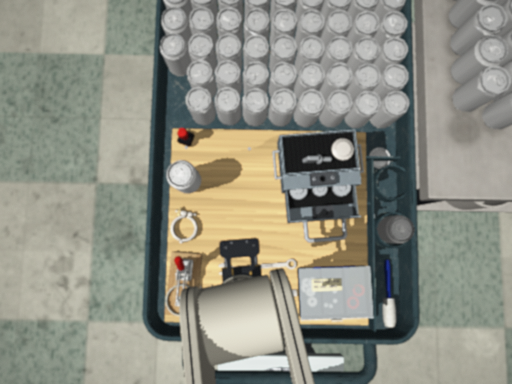

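```bash
python3 -c "
from station import r
print(r.observe()['force'].round(1));print(r.close_job())"
```

```text
[-0.3 -0.   0.3]
the job is handed in; nothing more can be done
None
```

The job is done and handed in at about 30 s of robot time, with the gripper clear of everything.

- **Pin out:** I gripped the flat head at 60 N and twisted it about ±20°, pulling up 12–20 N. It came free after about 9 mm and then lifted out straight. At two readings the pull touched 19–20 N, a little above the 12–18 N given but well under the 28 N tipping limit.
- **Pin laid in the tray:** I tilted the tool 70°, set the tip on the mat and eased the grip off. I opened the jaws step by step and backed out along the tool axis. The pin did not move on release and was still in the same place at the last look. It rests along the tray on the edge of its head and the end of its shank, about 15° from level, rather than rolled flat on its face.
- **Drawer:** I pulled it by its handle until it stopped and the pull rose to about 6 N. The camera put its travel at 74.8 mm of 75. I then let go and lifted away.

**Last checks:**
- The chest is within about 1 mm and 0.3° of where it started.
- The can, stamp, wrench and cap are within about 3 mm of their first readings, which is inside the detector's error.

**Two disagreements:** While I lowered the pin, it mostly slid in the pads instead of pivoting, with about 4–5 N on the tool, probably the fingertips pressing lightly on the mat. The top of the pin also measured about 173 mm, a few millimetres higher than I had worked out for a pin lying on its edge.

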